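# Clamp a foam wall strip in the sloping scoring jig and lock it with a hitch pin

## Task

Lay the foam strip flat on the sloping bed of the jig, lengthways across the slope, resting against the two stop pegs and centred on them, then swing the latch bar down over it until it is fully closed. Push the hitch pin fully home through the holes of the bar end and the tongue below it, with its wire loop pointing out past the free end of the bar, and swing the loop over that end until it snaps shut. Let go of everything and leave the jars, tools and offcuts where they are.

Things in the scene. Friction and masses are not known exactly. Their poses are not given: they have to be found in the camera images.
- foam_center (a point): Centre of the white foam strip (100 x 50 x 30 mm, about 45 g, brick lines scored on its top face), which starts flat on the table at a varying yaw. x along its 100 mm length, y across its 50 mm width, z up through its 30 mm thickness; either end may lead.
- bed_seat (a point): Where the middle of the foam's underside belongs, on the bed's surface. The fixed plywood bed slopes 35 degrees: x points upslope (away from the robot and up), y level across the slope to the left, towards the tongue, z is the bed's normal, leaning 35 degrees from vertical towards the robot. The bed spans x -62 to 92, y -106 to 66 mm; the tongue's foot starts at y 58 mm. Jig place and yaw vary.
- bed_pegs (a point): On the bed's surface, half-way between the two steel stop pegs (10 mm diameter, 22 mm tall, at y -36 and +36 mm from here); axes as bed_seat, 30 mm downslope of it. Between the pegs 62 mm are free. Foam resting against the pegs is centred on bed_seat; let go a few mm upslope it may slide down to them by itself or stick.
- latch_pivot (a point): Pivot of the latch bar, at the bar's underside, 80 mm right (y -80) of bed_seat and 36 mm above the bed; axes as bed_seat, the pivot's axis is z.
- latch (a joint): Angle of the flat steel latch bar, rad: 0 = closed (level across the slope over the foam, against its end stop, its hole over the tongue's hole), growing as it swings upslope, to 1.75; starts at 1.25 to 1.65. Stiff pivot: the bar stays where it is left and takes 1 to 3 N at the knob. Bar 24 mm wide, 12 mm thick, 36 to 48 mm above the bed (6 mm over the foam).
- latch_knob (a point): Middle of the black upright knob on the latch bar (18 mm diameter, 34 mm tall, axis along the bed's normal), 95 mm from the pivot along the bar; 17 mm above the bar's top face and 65 mm above the bed. Push or pinch it to swing the bar. Axes turn with the bar: y along the bar to its free end, z the bed's normal.
- latch_hole (a point): Mouth of the cross hole near the latch bar's free end, on its top face (12.5 mm diameter, through 12 mm of bar; 18 mm from the free end, 168 mm from the pivot; the bar is 26 mm wide there). z is the hole's axis, out of the bed; y along the bar to its free end. With the bar closed: y +88 mm from bed_seat, 48 mm above the bed.
- tongue_hole (a point): Mouth of the 12.5 mm hole in the fixed steel tongue under the closed bar's end (12 mm thick, 26 mm wide, its free end flush with the closed bar's), on its top face, 36 mm above the bed; axes as bed_seat. Beyond and below the tongue is free air.
- pin_head (a point): Centre of the grip on the steel hitch pin's head, a 20 x 20 mm square prism from 12 to 55 mm above the collar's seat; the point is 33 mm above the seat. z from the tip up to the head, y the way the open loop points, x along the loop's hinge. The pin (0.15 kg) starts upright in a fixed wooden stand (60 x 60 x 55 mm), its collar on the stand's top, at varying place and yaw.
- pin_seat (a point): Centre of the underside of the pin's collar (22 mm diameter, 12 mm tall), the face that rests on the bar when the pin is home; axes as pin_head. Below it the shank is 10 mm in diameter and 40 mm long, tapering to 5 mm over its last 10 mm.
- loop_bar (a point): Middle of the far cross bar of the pin's wire loop: a U of 6 mm wire, 46 mm wide between leg centres and 54 mm long from hinge to this bar, hinged on the collar 6 mm above the seat about the pin's x.
- loop (a joint): Angle of the loop, rad: 0 = open, square out from the pin along pin y (its start); 1.57 = shut, along the shank, cross bar past the pin's tip, the bar and tongue ends passing through the loop. An over-centre spring holds it at either end: push the cross bar past about 0.8 (1 to 2 N) and it snaps over. It shuts only if the loop points out past the bar's free end, to within about 15 degrees.
- glue: Bystander, to be left alone: glue jar on the table.
- varnish: Bystander, to be left alone: amber jar on the table.
- paintbrush: Bystander, to be left alone: paintbrush on the table.
- offcut: Bystander, to be left alone: narrow foam offcut on the table.
- offcut2: Bystander, to be left alone: wide foam offcut on the table.
- cutter: Bystander, to be left alone: red knife on the table.
- rasp: Bystander, to be left alone: rasp on the table.
Not all that is in view belongs to the job. Leave any purple look-alike of the part that bears pin_head alone.

How it is judged:
On the way, in this order (a step that is already met when the one before it is completed fails the run):
1. the foam strip lies flat on the bed against both pegs and within 15 mm of the middle across the slope (x of foam_center in the frame of bed_seat between -0.006 and 0.006 m and y of foam_center in the frame of bed_seat between -0.015 and 0.015 m and z of foam_center in the frame of bed_seat between 0.011 and 0.019 m and angle between the x axis of foam_center and the y axis of bed_seat, either way round below 0.12 rad and angle between the z axis of foam_center and the z axis of bed_seat, either way round below 0.12 rad), for 0.2 s.
2. with the foam there, the latch bar is fully closed over it (all of step 1 and value of joint latch below 0.06 rad), for 0.2 s.
3. the pin is pushed fully home through bar and tongue with its loop still open (all of step 2 and distance between pin_seat and latch_hole below 0.008 m and z of pin_seat in the frame of latch_hole between -0.005 and 0.005 m and x of pin_seat in the frame of latch_hole between -0.006 and 0.006 m and y of pin_seat in the frame of latch_hole between -0.006 and 0.006 m and angle between the z axis of pin_head and the z axis of latch_hole, either way round below 0.2 rad and value of joint loop below 0.6 rad), for 0.1 s.
At the end, for the whole second after the job is handed in: Foam flat on the bed (4 mm, 0.12 rad) against the pegs (6 mm), lengthways across the slope (0.12 rad), within 15 mm of the middle; latch bar under 0.06 rad; pin home in both holes (5 mm deep, 6 mm aside, 0.2 rad); loop over the end, above 1.4 rad; foam and pin at rest (all of step 2 and distance between pin_seat and latch_hole below 0.008 m and z of pin_seat in the frame of latch_hole between -0.005 and 0.005 m and x of pin_seat in the frame of latch_hole between -0.006 and 0.006 m and y of pin_seat in the frame of latch_hole between -0.006 and 0.006 m and angle between the z axis of pin_head and the z axis of latch_hole, either way round below 0.2 rad and value of joint loop above 1.4 rad and linear speed of each of pin, foam below 0.02 m/s); the robot touches nothing.
It fails at once if a jar is moved more than 30 mm (distance of any of glue, varnish from where it was at the start of the episode above 0.03 m).
It fails at once if a tool (brush, knife, rasp) is moved more than 30 mm (distance of any of paintbrush, cutter, rasp from where it was at the start of the episode above 0.03 m).
It fails at once if a foam offcut is moved more than 30 mm (distance of any of offcut, offcut2 from where it was at the start of the episode above 0.03 m).
It also fails if it takes over 72 s, if anything falls off the work surface, if the arm or the gripper's body presses on something with over 40 N, if the wrist force passes 120 N, or if a joint passes its speed limit or range.

## Robot

A 6-joint arm with a two-finger parallel gripper is mounted at the origin on the work surface. World frame = base frame: x ahead of the robot, y to its left, z up, the work surface at z = 0. Lengths are in m, angles in rad, forces in N, time in s.
With the tool pointing down it reaches from about 0.375 to 0.925 m from the base axis. Payload 5.7 kg.
Tool frame: the origin (TCP) lies at the very end of the fingers, on their centre line; the grasp point (between the pads) lies 19 mm behind it (env.grip_depth is the distance from the TCP to the grasp point, in m); x points along the fingers, z is the direction in which the jaws open and shut, and the axes are right-handed (so a half turn about x gives the same grasp; the last joint's range is limited). The gripper opens to 88 mm and grips with 3 to 60 N. Pads are 20 mm wide; open, the fingers measure 115 mm over their backs; the gripper's body (75 mm by 178 mm) begins 61 mm behind the grasp point.
Start: joints at [-1.362, 0.359, 1.51, -0, 1.272, -0.115], TCP at [0.191, -0.569, 0.223] pointing down, gripper open.
Joint ranges: [-2.97, 2.97], [-1.01, 2.36], [0.21, 2.38], [-0.96, 4.11], [0.2, 2.71], [-2.98, 2.98]. Speed limits (rad/s): [2.39, 2.39, 3.14, 3.14, 3.14, 3.14].

## Interface

Orientations are given as a 3x3 rotation matrix whose columns are the frame's x, y, z axes.
In Python, from plant import readout, optics, finish_job, spotter, env gives the robot as it stands.
- The arm moves only by the tool drive_tool, never from a script. Its argument "deltas" is a list of rows, each a list of 3 entries, a list of its own where there are three numbers: the shift along the tool's x, y, z in m, then the turn, a rotation vector about the tool's x, y, z in rad, then the opening, from 0 (shut) to 1 (fully open). A call has 1 to 8 rows; each row shifts and turns the commanded pose from where the row before left it, along the tool's axes as they then stand; what a row does not reach is not made up. A row lasts 1/10 s, in which the tool goes at most 50 mm and 8.59 degrees, less where a joint would pass 70% of its speed; a pose out of reach is approached as far as the arm can. A call with a gripper value outside its range is refused whole. The fingers move at their own pace and stop on an object; "squeeze" is the grip in N (left out, the last holds). Time passes only in rows, so rows that do not move let the fingers close. It gives the time, the measured TCP pose, the force and the opening at its end, in the units of the state.
- readout.get_state(): the state, without advancing time (a new reading comes with each control period).
- optics.capture(name): name is "scene" or "top" or "wrist"; returns a dict with "color" (480x640x3 uint8, red, green, blue), "z_map" (480x640 float32, m along the optical axis (not along the pixel's ray), 0 where there is no reading), "fx", "fy", "cx", "cy" (pixels), "rvec" (rotation vector, rad) and "tvec" (3), from world to camera coordinates, as OpenCV has them. Camera axes: x right, y down, z forward; pixel columns grow to the right and rows downward; lengths in m; the calibration is good to about 2 mm. A picture is of the moment at which its call begins.
- finish_job(): hands the job in, once; it reports no verdict.
Trained networks look in a picture, given as the dict that the camera call returned (one of the last four; its "shot" number tells which), for a name from the list of things; names that differ only in an ending like _2 or _b are one class to them, and where a whole thing is asked for, a point or a joint stands for the part that bears it (a point fixed in the world has none). Each returns a list of dicts, best first, with "score" (0 to 1); they miss things now and then, are a little off and sometimes report something else, mostly with a low value. They report only what shows in the picture. A call takes as long as a camera call. They do not tell look-alikes from the thing itself.
- spotter.look_for(picture, thing): "box" ([centre column, centre row, width, height] in pixels, round what is visible of it).
- spotter.tip_of(picture, thing): "centre" ([column, row] in pixels: a listed point, or the origin of a listed thing).
The state is a dict: "time": time; "q": joint angles; "dq": joint speeds; "effort": joint torques, N m; "tcp_pos": TCP position; "tcp_rot": TCP orientation; "ft_force": force on the tool from outside, world axes, zero at the start; "ft_torque": the same for the moment, N m; "grip_width": opening from 0.0 (shut) to 1.0 (fully open).
Only numpy, scipy, OpenCV 4.12 (cv2) and the standard library are available. Lean on these libraries where they do the work, as an engineer would, in place of code of your own. Each camera call takes 0.05 s, during which the arm holds its last target. There are 200 camera calls.

## Working session

There is one attempt and no reset: what is moved stays moved. The work goes in short steps, Python scripts to look and compute and a tool call to move; the robot and the scene stay as the last step left them, time stands still between calls to the robot, and variables do not carry over. Pictures are saved under pics/ and viewed, about 8 in all and at most 12, crops included, and the job is handed in when it is done.

Besides the shell and the picture viewer there is one more tool, called as a command line: name --argument value ..., lists and objects as JSON in quotes. drive_tool: Moves the arm, as the interface text tells. Its arguments: {"type":"object","properties":{"deltas":{"type":"array","items":{"type":"array"}},"squeeze":{"type":"number"}},"required":["deltas"]}

```bash
mkdir -p pics; cat > h.py <<'E'
import numpy as np, cv2
from plant import readout, optics, finish_job, spotter, env
def cap(n,save=None):
    p=optics.capture(n)
    if save: cv2.imwrite(f'pics/{save}.png',p['color'][:,:,::-1])
    return p
def world(p,uv,z=None,r=2):
    """pixel -> world by depth (median) or on plane z"""
    R=cv2.Rodrigues(np.array(p['rvec'],float))[0]; t=np.array(p['tvec'],float).ravel()
    u,v=uv; d=np.array([(u-p['cx'])/p['fx'],(v-p['cy'])/p['fy'],1.])
    c=-R.T@t; w=R.T@d
    if z is not None: return c+w*(z-c[2])/w[2]
    a=p['z_map'][max(0,int(v)-r):int(v)+r+1,max(0,int(u)-r):int(u)+r+1]; a=a[a>0]
    return c+w*np.median(a) if a.size else np.full(3,np.nan)
def proj(p,X):
    return cv2.projectPoints(np.atleast_2d(np.array(X,float)),np.array(p['rvec'],float),np.array(p['tvec'],float),np.array([[p['fx'],0,p['cx']],[0,p['fy'],p['cy']],[0,0,1.]]),None)[0].reshape(-1,2)
E
python3 - <<'E'
from h import *
np.set_printoptions(precision=3,suppress=True)
for n in ['scene','top']:
    p=cap(n,n)
    print(n)
    for t in ['foam_center','bed_seat','bed_pegs','latch_pivot','latch_knob','latch_hole','tongue_hole','pin_head','pin_seat','loop_bar']:
        for d in spotter.tip_of(p,t)[:2]:
            print(t,round(d['score'],2),np.round(d['centre']),world(p,d['centre']))
s=readout.get_state();print(s['tcp_pos'],s['tcp_rot'],s['grip_width'],s['time'])
E
```

```text
scene
foam_center 0.92 [422. 231.] [0.489 0.291 0.029]
bed_seat 0.57 [290. 273.] [ 0.579 -0.04   0.081]
bed_seat 0.33 [421. 230.] [0.486 0.289 0.029]
bed_pegs 0.58 [283. 273.] [ 0.71  -0.086  0.211]
latch_pivot 0.8 [242. 269.] [ 0.586 -0.127  0.123]
latch_pivot 0.16 [133. 267.] [ 0.479 -0.307  0.088]
latch_knob 0.75 [254. 253.] [ 0.627 -0.111  0.187]
latch_hole 0.86 [278. 268.] [ 0.705 -0.093  0.219]
latch_hole 0.65 [283. 272.] [ 0.71  -0.087  0.213]
tongue_hole 0.88 [326. 243.] [0.551 0.042 0.109]
pin_head 0.86 [107. 249.] [ 0.333 -0.364  0.028]
pin_head 0.58 [132. 264.] [ 0.478 -0.307  0.094]
pin_seat 0.98 [120. 249.] [ 0.344 -0.338  0.03 ]
pin_seat 0.66 [136. 278.] [ 0.48  -0.308  0.062]
loop_bar 0.58 [101. 268.] [ 0.381 -0.378  0.02 ]
loop_bar 0.55 [166. 262.] [ 0.38  -0.254 -0.   ]
top
foam_center 0.69 [205. 265.] [0.473 0.297 0.03 ]
bed_seat 0.85 [365. 214.] [ 0.568 -0.038  0.074]
bed_pegs 0.98 [369. 226.] [ 0.546 -0.045  0.06 ]
latch_pivot 0.72 [409. 216.] [ 0.561 -0.118  0.121]
latch_pivot 0.63 [365. 225.] [ 0.548 -0.038  0.06 ]
latch_knob 0.33 [499. 171.] [ 0.658 -0.321  0.011]
latch_hole 0.67 [398. 138.] [ 0.734 -0.113  0.001]
tongue_hole 0.89 [320. 228.] [0.542 0.051 0.095]
tongue_hole 0.23 [366. 212.] [ 0.574 -0.039  0.077]
pin_head 0.6 [510. 266.] [ 0.463 -0.308  0.11 ]
pin_seat 0.94 [501. 263.] [ 0.468 -0.297  0.092]
pin_seat 0.75 [511. 326.] [ 0.337 -0.332  0.031]
loop_bar 0.79 [474. 272.] [ 0.447 -0.266  0.   ]
loop_bar 0.49 [530. 302.] [ 0.382 -0.38   0.001]
[ 0.191 -0.569  0.223] [[-0.     0.948  0.318]
 [ 0.     0.318 -0.948]
 [-1.    -0.    -0.   ]] 1.0016471660651818 1.1
```

View pics/scene.png

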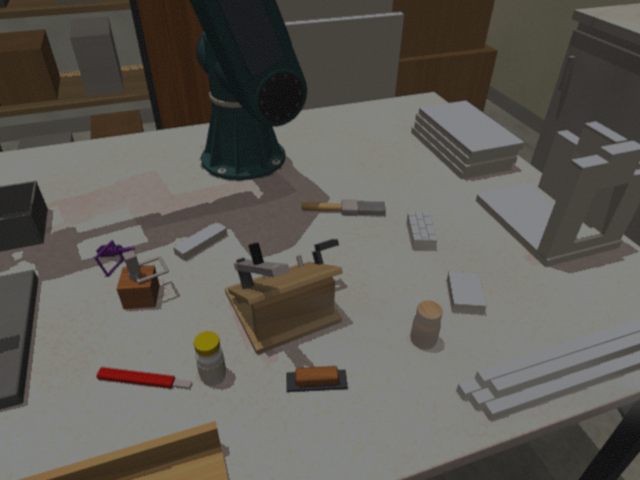

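View pics/top.png

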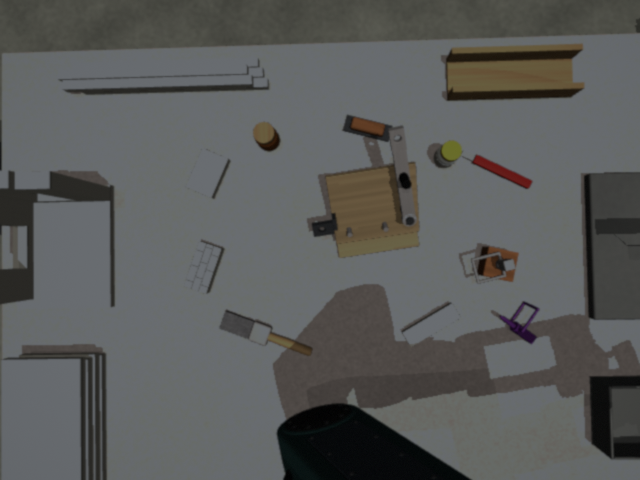

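Seen in the top picture: the scored foam is at (205,265), with lookalike offcuts at (208,172) wide and (430,322) narrow. The pin is in its stand at (497,263), with the purple lookalike at (516,322). The jig is at (370,205), with its bar swung upslope to (398,135). Next I fit the geometry.

```bash
cat >> h.py <<'E'
def cloud(p):
    R=cv2.Rodrigues(np.array(p['rvec'],float))[0]; t=np.array(p['tvec'],float).ravel()
    v,u=np.mgrid[:480,:640]; z=p['z_map']
    P=np.stack([(u-p['cx'])/p['fx']*z,(v-p['cy'])/p['fy']*z,z],-1)
    W=(P-t)@R; W[z<=0]=np.nan
    return W
def bedR(yaw,s=np.radians(35)):
    c,n=np.cos(yaw),np.sin(yaw)
    x=np.array([np.cos(s)*c,np.cos(s)*n,np.sin(s)]); y=np.array([-n,c,0]); return np.stack([x,y,np.cross(x,y)],1)
E
python3 - <<'E'
from h import *
np.set_printoptions(precision=4,suppress=True)
p=cap('top'); W=cloud(p)
def rect(c,zlo,zhi,r=.09):
    m=(np.abs(W[...,0]-c[0])<r)&(np.abs(W[...,1]-c[1])<r)&(W[...,2]>zlo)&(W[...,2]<zhi)
    return cv2.minAreaRect((W[m][:,:2]*1000).astype(np.float32)),m.sum()
print('foam',rect((.473,.297),.022,.045,.07))
print('stand',rect((.465,-.305),.04,.07,.06))
# bed plane ransac-ish
u0,u1,v0,v1=335,395,175,222
X=W[v0:v1,u0:u1].reshape(-1,3);X=X[~np.isnan(X[:,0])]
for i in range(8):
    c=X.mean(0);n=np.linalg.svd(X-c,full_matrices=False)[2][2];n*=np.sign(n[2]);d=(X-c)@n;X=X[np.abs(d)<max(.003,.0+2*d.std()*.7)]
yaw=np.arctan2(-n[1],-n[0]);print('bed n',n,'slope',np.degrees(np.arccos(n[2])),'yaw',yaw,len(X),c)
for t in ['bed_seat','bed_pegs','latch_pivot','tongue_hole','pin_head','pin_seat','loop_bar']:
    d=spotter.tip_of(p,t); print(t,[(round(e['score'],2),np.round(e['centre'],1)) for e in d[:3]])
w=cap('wrist','wrist0');s=readout.get_state()
R=cv2.Rodrigues(np.array(w['rvec']))[0];print('cam in tool',s['tcp_rot'].T@(-R.T@np.ravel(w['tvec'])-s['tcp_pos']) if hasattr(s['tcp_rot'],'T') else 0,'\n',np.array(s['tcp_rot']).T@R.T,w['fx'])
b=p['color'][110:290,290:540];cv2.imwrite('pics/jig.png',cv2.convertScaleAbs(cv2.resize(b[:,:,::-1],None,fx=3.2,fy=3.2,interpolation=cv2.INTER_CUBIC),alpha=1.6))
E
```

```text
foam (((469.0378112792969, 301.65472412109375), (51.45389938354492, 100.39202117919922), 70.62676239013672), np.int64(1186))
stand (((465.555908203125, -294.1620788574219), (72.24134063720703, 96.02767944335938), 2.150322437286377), np.int64(946))
bed n [-0.5677 -0.0755  0.8197] slope 34.94045430099607 yaw 0.13218696247954487 2630 [ 0.5987 -0.0368  0.0943]
bed_seat []
bed_pegs [(0.56, array([367.8, 224.7]))]
latch_pivot [(0.94, array([405.7, 218.6])), (0.31, array([267.8, 137.6]))]
tongue_hole [(0.63, array([320.9, 228. ])), (0.45, array([429.5, 323.3]))]
pin_head [(0.87, array([509.7, 265.7])), (0.8, array([524.1, 335.5]))]
pin_seat [(0.96, array([503.8, 266.2])), (0.6, array([511.2, 327.8]))]
loop_bar [(0.51, array([531.2, 306.1])), (0.47, array([474.9, 272.8]))]
cam in tool [-0.1618  0.0655 -0.0002] 
 [[ 0.     -0.2446  0.9696]
 [-0.0006 -0.9696 -0.2446]
 [ 1.     -0.0005 -0.0002]] 362.8353891528111
```

View pics/jig.png

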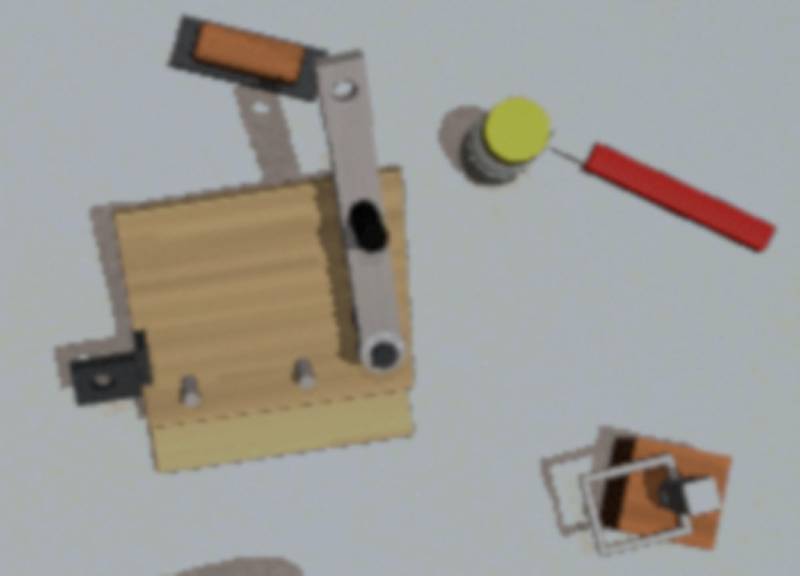

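```bash
cat >> h.py <<'E'
from scipy.linalg import expm,logm
def down(az):
    c,s=np.cos(az),np.sin(az); return np.array([[0,-s,c],[0,c,s],[-1,0,0.]])
def T(R,p):
    M=np.eye(4);M[:3,:3]=R;M[:3,3]=p;return M
def rows(A,B,n=None,op=None):
    """n equal rows taking pose A to pose B by one screw"""
    D=np.linalg.inv(A)@B
    ang=np.linalg.norm(cv2.Rodrigues(D[:3,:3].copy())[0])
    L=np.real(logm(D))
    if n is None: n=int(np.ceil(max(ang/.147,np.linalg.norm(L[:3,3])/.048,1)))
    E=expm(L/n); w=cv2.Rodrigues(E[:3,:3].copy())[0].ravel()
    print(n,'x',np.round(E[:3,3],4).tolist(),np.round(w,4).tolist()); return n
def cur():
    s=readout.get_state(); return T(np.array(s['tcp_rot']),np.array(s['tcp_pos']))
E
python3 - <<'E'
from h import *
A=cur(); rows(A,T(down(np.radians(-5)),[.46,-.31,.30]))
E
```

```text
9 x [-0.0086, 0.0438, 0.0032] [-0.1289, -0.0, -0.0]
```

drive_tool --deltas '[[[-0.0086, 0.0438, 0.0032], [-0.129, 0, 0], 1], [[-0.0086, 0.0438, 0.0032], [-0.129, 0, 0], 1], [[-0.0086, 0.0438, 0.0032], [-0.129, 0, 0], 1], [[-0.0086, 0.0438, 0.0032], [-0.129, 0, 0], 1], [[-0.0086, 0.0438, 0.0032], [-0.129, 0, 0], 1], [[-0.0086, 0.0438, 0.0032], [-0.129, 0, 0], 1], [[-0.0086, 0.0438, 0.0032], [-0.129, 0, 0], 1], [[-0.0086, 0.0438, 0.0032], [-0.129, 0, 0], 1]]'

```text
time: 2.35
tcp_pos: [0.4488, -0.3503, 0.2918]
tcp_rot: [[0.001, 0.208, 0.978], [-0.0, 0.978, -0.208], [-1.0, -0.0, 0.001]]
ft_force: [0.7, -0.5, 0.4]
grip_width: 0.996
```

drive_tool --deltas '[[[-0.0086, 0.0438, 0.0032], [-0.129, 0, 0], 1], [[0, 0, 0], [0, 0, 0], 1]]'

```text
time: 2.55
tcp_pos: [0.4616, -0.3051, 0.3014]
tcp_rot: [[0.002, 0.078, 0.997], [0.001, 0.997, -0.078], [-1.0, 0.001, 0.002]]
ft_force: [0.7, -0.5, 0.1]
grip_width: 0.998
```

```bash
python3 - <<'E'
from h import *
np.set_printoptions(precision=4,suppress=True)
print(cur())
p=cap('wrist','w1')
for t in ['pin_head','pin_seat','loop_bar']:
    for d in spotter.tip_of(p,t)[:2]: print(t,round(d['score'],2),np.round(d['centre'],1),world(p,d['centre']))
rows(cur(),T(down(.13),[.575,-.04,.34]))
E
```

```text
[[ 0.002   0.0783  0.9969  0.4616]
 [ 0.0011  0.9969 -0.0783 -0.3051]
 [-1.      0.0013  0.0019  0.3014]
 [ 0.      0.      0.      1.    ]]
pin_head 0.93 [318.1 213.7] [ 0.4664 -0.3022  0.1099]
pin_head 0.77 [207.9 256.6] [ 0.3256 -0.3596  0.0299]
pin_seat 0.73 [316.6 206.7] [ 0.4655 -0.2993  0.0834]
pin_seat 0.67 [218.6 241.3] [ 0.3421 -0.3408  0.0312]
loop_bar 0.58 [300.  163.7] [ 0.4511 -0.2544  0.0625]
loop_bar 0.56 [254.4 261.8] [ 0.3809 -0.3735  0.0213]
7 x [-0.0058, 0.0386, 0.0167] [-0.0311, -0.0001, 0.0001]
```

View pics/w1.png

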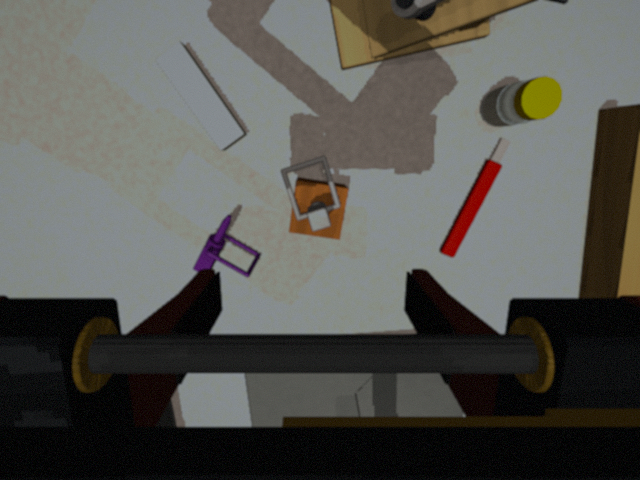

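The close view confirms the steel pin in the orange stand: head at (318,216), loop bar at (304,160). The purple lookalike lies at (225,250). On to the jig.

drive_tool --deltas '[[[-0.006, 0.0386, 0.0167], [-0.031, 0, 0], 1], [[-0.006, 0.0386, 0.0167], [-0.031, 0, 0], 1], [[-0.006, 0.0386, 0.0167], [-0.031, 0, 0], 1], [[-0.006, 0.0386, 0.0167], [-0.031, 0, 0], 1], [[-0.006, 0.0386, 0.0167], [-0.031, 0, 0], 1], [[-0.006, 0.0386, 0.0167], [-0.031, 0, 0], 1], [[-0.006, 0.0386, 0.0167], [-0.031, 0, 0], 1], [[0, 0, 0], [0, 0, 0], 1]]'

```text
time: 3.55
tcp_pos: [0.5765, -0.0364, 0.3423]
tcp_rot: [[0.001, -0.133, 0.991], [0.002, 0.991, 0.133], [-1.0, 0.002, 0.002]]
ft_force: [-0.5, -0.3, -0.7]
grip_width: 0.999
```

```bash
python3 - <<'E'
from h import *
np.set_printoptions(precision=4,suppress=True)
p=cap('wrist','w2'); print(cur()[:3,3])
W=cloud(p); R0=bedR(.132)
# plane from points near bed
m=(np.abs(W[...,0]-.60)<.05)&(np.abs(W[...,1]+.02)<.045)
X=W[m];h=(X-np.array([.5987,-.0368,.0943]))@R0[:,2];X=X[np.abs(h)<.006]
for i in range(6):
    c=X.mean(0);n=np.linalg.svd(X-c,full_matrices=False)[2][2];n*=np.sign(n[2]);d=(X-c)@n;X=X[np.abs(d)<.0025]
print('n',n,np.degrees(np.arccos(n[2])),'yaw',np.arctan2(-n[1],-n[0]),len(X),c)
Rc=cv2.Rodrigues(np.array(p['rvec']))[0];o=-Rc.T@np.ravel(p['tvec'])
def onplane(uv,h):
    w=Rc.T@np.array([(uv[0]-p['cx'])/p['fx'],(uv[1]-p['cy'])/p['fy'],1]); return o+w*(((c-o)@n+h)/(w@n))
for t,h in [('bed_seat',0),('bed_pegs',0),('latch_pivot',.036),('tongue_hole',.036),('latch_hole',.048),('latch_knob',.065)]:
    for d in spotter.tip_of(p,t)[:2]: print(t,round(d['score'],2),np.round(d['centre'],1),onplane(d['centre'],h))
E
```

```text
[ 0.5756 -0.0386  0.3418]
n [-0.5672 -0.0747  0.8202] 34.89484193231291 yaw 0.13097965547099708 6966 [ 0.6021 -0.0201  0.0979]
bed_seat 0.97 [311.5 208.4] [ 0.5748 -0.0398  0.0772]
bed_pegs 0.9 [289.8 202.9] [ 0.5477 -0.0396  0.0585]
latch_pivot 0.89 [292.8 276. ] [ 0.5631 -0.1166  0.1061]
tongue_hole 0.65 [288.8 126.3] [0.5391 0.048  0.1044]
latch_knob 0.65 [349.8 298.7] [ 0.6205 -0.1043  0.1822]
```

View pics/w2.png

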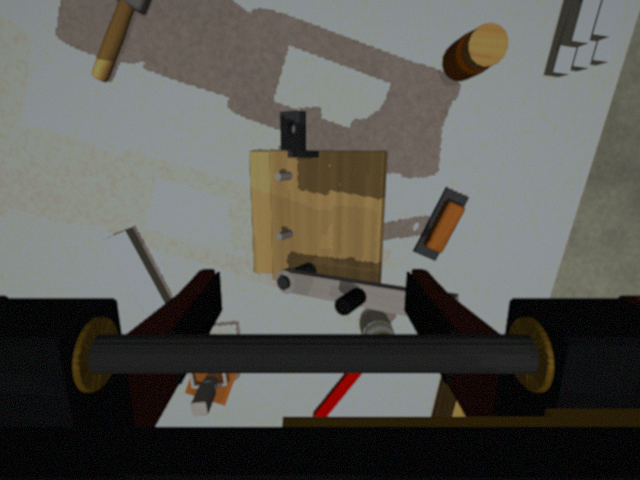

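Seat estimate is about (0.573, -0.037, 0.076) with yaw 0.131, and the pivot, pegs and tongue agree to about 3 mm. The view shows the pegs at (283,176) and (283,234), the tongue hole at (293,128) and the bar at theta ≈ 1.52. Now the foam.

```bash
cat >> h.py <<'E'
SEAT=np.array([.573,-.037,.0763]); YAW=.131; BR=bedR(YAW)
def bed(v): return SEAT+BR@np.array(v,float)
def bedT(v,turn=0):
    """tool pointing along -bed normal, z_tool=bed x turned by turn about normal; v TCP in bed frame"""
    c,s=np.cos(turn),np.sin(turn); z=BR@[c,s,0]; x=-BR[:,2]; return T(np.stack([x,np.cross(z,x),z],1),bed(v))
def inbed(p): return BR.T@(np.array(p)-SEAT)
E
python3 - <<'E'
from h import *
A=cur();B=T(down(1.232),[.469,.3017,.10]);n=rows(A,B)
C=B.copy();C[2,3]=.008;rows(B,C)
E
```

```text
10 x [0.0242, 0.0357, 0.0121] [-0.1104, -0.0001, -0.0]
2 x [0.046, -0.0, 0.0] [0.0, 0.0, 0.0]
```

drive_tool --deltas '[[[0.0242, 0.0357, 0.0121], [-0.1104, 0, 0], 1], [[0.0242, 0.0357, 0.0121], [-0.1104, 0, 0], 1], [[0.0242, 0.0357, 0.0121], [-0.1104, 0, 0], 1], [[0.0242, 0.0357, 0.0121], [-0.1104, 0, 0], 1], [[0.0242, 0.0357, 0.0121], [-0.1104, 0, 0], 1], [[0.0242, 0.0357, 0.0121], [-0.1104, 0, 0], 1], [[0.0242, 0.0357, 0.0121], [-0.1104, 0, 0], 1], [[0.0242, 0.0357, 0.0121], [-0.1104, 0, 0], 1]]'

```text
time: 4.7
tcp_pos: [0.5196, 0.2482, 0.1476]
tcp_rot: [[0.001, -0.85, 0.526], [0.0, 0.526, 0.85], [-1.0, -0.001, 0.001]]
ft_force: [1.7, -0.4, 0.2]
grip_width: 1.002
```

drive_tool --deltas '[[[0.0242, 0.0357, 0.0121], [-0.1104, 0, 0], 1], [[0.0242, 0.0357, 0.0121], [-0.1104, 0, 0], 1], [[0, 0, 0], [0, 0, 0], 1]]'

```text
time: 5.0
tcp_pos: [0.4629, 0.3033, 0.0968]
tcp_rot: [[-0.008, -0.946, 0.325], [-0.003, 0.325, 0.946], [-1.0, 0.007, -0.005]]
ft_force: [-0.8, -0.5, 0.6]
grip_width: 0.997
```

```bash
python3 - <<'E'
from h import *
np.set_printoptions(precision=4,suppress=True)
p=cap('wrist','w3');W=cloud(p);A=cur();print(A)
m=(np.hypot(W[...,0]-.469,W[...,1]-.3017)<.08)&(W[...,2]>.02)&(W[...,2]<.042)
print(cv2.minAreaRect((W[m][:,:2]*1000).astype(np.float32)),m.sum(),np.median(W[m][:,2]))
print([ (d['score'],world(p,d['centre'])) for d in spotter.tip_of(p,'foam_center')[:2]])
rows(A,T(down(1.232),[.469,.3017,.008]))
E
```

```text
[[-0.0041 -0.9446  0.3281  0.4659]
 [-0.0019  0.3282  0.9446  0.3028]
 [-1.      0.0033 -0.0032  0.0985]
 [ 0.      0.      0.      1.    ]]
((470.3031921386719, 300.3385009765625), (50.16270446777344, 100.22725677490234), 70.23722076416016) 10915 0.02982495307405773
[(0.87, array([0.4685, 0.3026, 0.0299]))]
2 x [0.0452, -0.0018, 0.0001] [0.0022, -0.0016, -0.0016]
```

drive_tool --deltas '[[[0.046, -0.0013, -0.0007], [0, 0, 0], 1], [[0.036, 0, 0], [0, 0, 0], 1], [[0.01, 0, 0], [0, 0, 0], 1], [[0, 0, 0], [0, 0, 0], 0.5], [[0, 0, 0], [0, 0, 0], 0.4], [[0, 0, 0], [0, 0, 0], 0.4], [[0, 0, 0], [0, 0, 0], 0.4], [[0, 0, 0], [0, 0, 0], 0.4]]' --squeeze 12

```text
time: 5.9
tcp_pos: [0.4702, 0.3024, 0.0092]
tcp_rot: [[0.002, -0.944, 0.329], [0.001, 0.329, 0.944], [-1.0, -0.001, 0.001]]
ft_force: [-0.1, 0.2, 0.3]
grip_width: 0.587
```

```bash
python3 - <<'E'
from h import *
np.set_printoptions(precision=4,suppress=True)
A=cur();print(A, readout.get_state()['grip_width'])
U=A.copy();U[2,3]=.25;rows(A,U)
B=bedT([0.004,0,.12]);print(B);rows(U,B)
rows(B,bedT([.004,0,.010]))
E
```

```text
[[ 0.0017 -0.9442  0.3295  0.4702]
 [ 0.0009  0.3295  0.9442  0.3024]
 [-1.     -0.0013  0.0014  0.0092]
 [ 0.      0.      0.      1.    ]] 0.5869236218935074
6 x [-0.0401, -0.0001, 0.0001] [0.0, 0.0, 0.0]
[[ 0.5687 -0.1306  0.8121  0.508 ]
 [ 0.0749  0.9914  0.107  -0.0456]
 [-0.8192  0.      0.5736  0.1769]
 [ 0.      0.      0.      1.    ]]
9 x [0.0031, -0.0318, -0.0264] [0.1187, -0.0605, -0.0374]
3 x [0.0367, -0.0, -0.0] [0.0, 0.0, 0.0]
```

drive_tool --deltas '[[[0, 0, 0], [0, 0, 0], 0.3], [[-0.02, 0, 0], [0, 0, 0], 0.3], [[-0.04, 0, 0], [0, 0, 0], 0.3], [[-0.045, 0, 0], [0, 0, 0], 0.3], [[-0.045, 0, 0], [0, 0, 0], 0.3], [[-0.045, 0, 0], [0, 0, 0], 0.3], [[-0.045, 0, 0], [0, 0, 0], 0.3]]' --squeeze 15

```text
time: 6.6
tcp_pos: [0.4689, 0.3019, 0.2501]
tcp_rot: [[-0.0, -0.944, 0.329], [0.0, 0.329, 0.944], [-1.0, 0.0, 0.0]]
ft_force: [0.3, -0.6, -0.6]
grip_width: 0.571
```

drive_tool --deltas '[[[0.0031, -0.0318, -0.0264], [0.1187, -0.0605, -0.0374], 0.3], [[0.0031, -0.0318, -0.0264], [0.1187, -0.0605, -0.0374], 0.3], [[0.0031, -0.0318, -0.0264], [0.1187, -0.0605, -0.0374], 0.3], [[0.0031, -0.0318, -0.0264], [0.1187, -0.0605, -0.0374], 0.3], [[0.0031, -0.0318, -0.0264], [0.1187, -0.0605, -0.0374], 0.3], [[0.0031, -0.0318, -0.0264], [0.1187, -0.0605, -0.0374], 0.3], [[0.0031, -0.0318, -0.0264], [0.1187, -0.0605, -0.0374], 0.3]]'

```text
time: 7.3
tcp_pos: [0.5287, 0.0269, 0.2047]
tcp_rot: [[0.454, -0.358, 0.816], [0.116, 0.932, 0.344], [-0.883, -0.062, 0.464]]
ft_force: [1.0, 0.6, 0.2]
grip_width: 0.569
```

```bash
python3 - <<'E'
from h import *
np.set_printoptions(precision=4,suppress=True)
A=cur();print(A, readout.get_state()['grip_width'],inbed(A[:3,3]))
B=bedT([0.004,0,.12]);rows(A,B)
E
```

```text
[[ 0.4539 -0.358   0.8159  0.5287]
 [ 0.1161  0.9317  0.3443  0.0269]
 [-0.8834 -0.0616  0.4645  0.2047]
 [ 0.      0.      0.      1.    ]] 0.5685373326484724 [0.0445 0.0692 0.1256]
2 x [0.0031, -0.0308, -0.0258] [0.1167, -0.0595, -0.0352]
```

drive_tool --deltas '[[[0.0031, -0.0318, -0.0264], [0.1187, -0.0605, -0.0374], 0.3], [[0.0031, -0.0318, -0.0264], [0.1187, -0.0605, -0.0374], 0.3], [[0.03, 0, 0], [0, 0, 0], 0.3], [[0.03, 0, 0], [0, 0, 0], 0.3], [[0, 0, 0], [0, 0, 0], 0.3]]'

```text
time: 7.8
tcp_pos: [0.5449, -0.0284, 0.1278]
tcp_rot: [[0.549, -0.167, 0.819], [0.09, 0.986, 0.141], [-0.831, -0.004, 0.556]]
ft_force: [-0.2, 0.8, -1.4]
grip_width: 0.568
```

```bash
python3 - <<'E'
from h import *
np.set_printoptions(precision=4,suppress=True)
A=cur();print(A, inbed(A[:3,3]))
for n in ['wrist','top']:
  p=cap(n,n+'4')
  print(n,[(t,round(d['score'],2),np.round(d['centre'])) for t in ['bed_pegs','tongue_hole','foam_center','latch_pivot'] for d in spotter.tip_of(p,t)[:1]])
p=cap('wrist')
I=cv2.convertScaleAbs(p['color'][:,:,::-1],alpha=1.5)
for y in(-.036,.036):
  for z in (0,.022): cv2.circle(I,tuple(int(v) for v in proj(p,bed([-.03,y,z]))[0]),3,(0,0,255),1)
cv2.circle(I,tuple(int(v) for v in proj(p,bed([0,.088,.036]))[0]),4,(0,255,0),1)
cv2.circle(I,tuple(int(v) for v in proj(p,bed([0,-.08,.048]))[0]),4,(0,255,0),1)
cv2.imwrite('pics/w4.png',I)
E
```

```text
[[ 0.5493 -0.1668  0.8188  0.5449]
 [ 0.0895  0.986   0.1409 -0.0284]
 [-0.8308 -0.0041  0.5565  0.1278]
 [ 0.      0.      0.      1.    ]] [0.0077 0.0122 0.0575]
wrist [('bed_pegs', 0.76, array([253., 275.])), ('tongue_hole', 0.87, array([301., 134.])), ('foam_center', 0.65, array([311., 300.])), ('latch_pivot', 0.86, array([294., 426.]))]
top [('bed_pegs', 0.2, array([429., 323.])), ('tongue_hole', 0.65, array([323., 230.])), ('latch_pivot', 0.73, array([407., 219.]))]
```

View pics/w4.png

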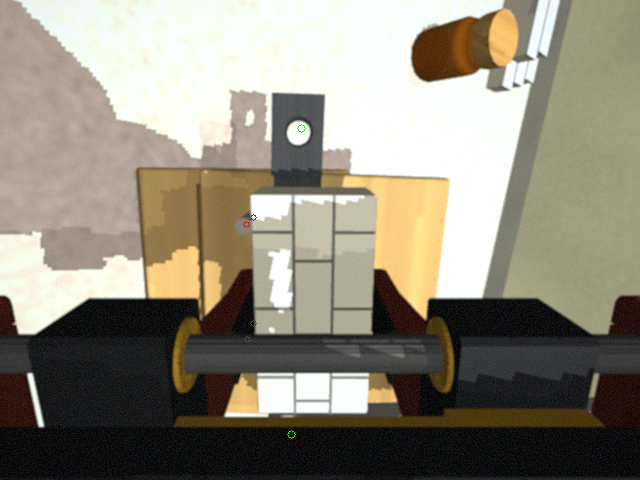

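The view shows the held foam over the bed. The left peg is at (244,226) and the tongue hole at (298,132), so my seat is off by about 2 mm, which I correct.

```bash
cat >> h.py <<'E'
SEAT=SEAT+BR@np.array([-.002,-.002,0])
E
python3 - <<'E'
from h import *
np.set_printoptions(precision=4,suppress=True)
A=cur();print(A, inbed(A[:3,3]));rows(A,bedT([.004,0,.013]),5)
E
```

```text
[[ 0.5531 -0.1689  0.8158  0.5451]
 [ 0.0885  0.9856  0.144  -0.0281]
 [-0.8284 -0.0074  0.5601  0.131 ]
 [ 0.      0.      0.      1.    ]] [0.0117 0.0144 0.06  ]
5 x [0.0094, -0.0029, -0.0015] [0.0072, -0.0032, -0.0032]
```

drive_tool --deltas '[[[0.0094, -0.0029, -0.0015], [0.0072, -0.0032, -0.0032], 0.3], [[0.0094, -0.0029, -0.0015], [0.0072, -0.0032, -0.0032], 0.3], [[0.0094, -0.0029, -0.0015], [0.0072, -0.0032, -0.0032], 0.3], [[0.0094, -0.0029, -0.0015], [0.0072, -0.0032, -0.0032], 0.3], [[0.0094, -0.0029, -0.0015], [0.0072, -0.0032, -0.0032], 0.3], [[0, 0, 0], [0, 0, 0], 0.3], [[0, 0, 0], [0, 0, 0], 0.3]]'

```text
time: 9.05
tcp_pos: [0.5672, -0.0394, 0.0873]
tcp_rot: [[0.567, -0.13, 0.813], [0.075, 0.991, 0.106], [-0.82, 0.001, 0.572]]
ft_force: [-0.8, 0.5, -0.3]
grip_width: 0.567
```

```bash
python3 - <<'E'
from h import *
np.set_printoptions(precision=4,suppress=True)
A=cur();print(A, inbed(A[:3,3]),BR.T@readout.get_state()['ft_force']);rows(A,bedT([.004,0,.010]),1)
E
```

```text
[[ 0.5672 -0.1304  0.8132  0.5672]
 [ 0.0753  0.9915  0.1065 -0.0394]
 [-0.8201  0.0008  0.5722  0.0873]
 [ 0.      0.      0.      1.    ]] [0.0033 0.0004 0.0125] [-0.8001  0.5644  0.1899]
1 x [0.0025, -0.0004, 0.0007] [-0.0007, -0.0017, -0.0006]
```

drive_tool --deltas '[[[0.0025, 0, 0], [0, 0, 0], 0.3], [[0.0015, 0, 0], [0, 0, 0], 0.3], [[0, 0, -0.002], [0, 0, 0], 0.3], [[0, 0, -0.002], [0, 0, 0], 0.3], [[0, 0, 0], [0, 0, 0], 0.3]]'

```text
time: 9.55
tcp_pos: [0.5676, -0.0396, 0.0828]
tcp_rot: [[0.57, -0.131, 0.811], [0.076, 0.991, 0.107], [-0.818, 0.001, 0.575]]
ft_force: [2.4, 1.9, 3.5]
grip_width: 0.568
```

```bash
python3 - <<'E'
from h import *
np.set_printoptions(precision=4,suppress=True)
A=cur();print(inbed(A[:3,3]),BR.T@readout.get_state()['ft_force'],BR.T@A[:3,:3])
E
```

```text
[0.001  0.0002 0.0086] [4.1732 1.55   1.3559] [[ 0.0015  0.0001  1.    ]
 [ 0.0006  1.     -0.0001]
 [-1.      0.0006  0.0015]]
```

drive_tool --deltas '[[[0.001, 0, -0.0005], [0, 0, 0], 0.3], [[0, 0, 0], [0, 0, 0], 0.3], [[0, 0, 0], [0, 0, 0], 0.65], [[0, 0, 0], [0, 0, 0], 0.75], [[0, 0, 0], [0, 0, 0], 0.78], [[0, 0, 0], [0, 0, 0], 0.78], [[-0.02, 0, 0], [0, 0, 0], 0.78], [[-0.04, 0, 0], [0, 0, 0], 0.78]]'

```text
time: 10.35
tcp_pos: [0.5393, -0.0424, 0.1205]
tcp_rot: [[0.567, -0.132, 0.813], [0.079, 0.991, 0.106], [-0.82, 0.004, 0.573]]
ft_force: [-0.2, 0.4, 1.0]
grip_width: 0.778
```

drive_tool --deltas '[[[-0.045, 0, 0], [0, 0, 0], 0.78], [[-0.045, 0, 0], [0, 0, 0], 0.78], [[0, 0, 0], [0, 0, 0], 0.78], [[0, 0, 0], [0, 0, 0], 0.78]]'

```text
time: 10.75
tcp_pos: [0.5, -0.0478, 0.1851]
tcp_rot: [[0.576, -0.134, 0.806], [0.081, 0.991, 0.107], [-0.813, 0.003, 0.582]]
ft_force: [0.5, -0.1, -1.0]
grip_width: 0.776
```

```bash
python3 - <<'E'
from h import *
np.set_printoptions(precision=4,suppress=True)
A=cur();print(inbed(A[:3,3]))
p=cap('wrist');W=cloud(p);B=(W-SEAT)@BR
m=(np.abs(B[...,0])<.045)&(np.abs(B[...,1])<.07)&(np.abs(B[...,2]-.03)<.006)
print('foam top',cv2.minAreaRect((B[m][:,:2]*1000).astype(np.float32)),np.median(B[m][:,2]),m.sum())
for t,h in [('latch_pivot',.036),('tongue_hole',.036),('latch_knob',.065),('foam_center',.03)]:
    for d in spotter.tip_of(p,t)[:1]: print(t,round(d['score'],2),np.round(d['centre'],1),inbed(world(p,d['centre'])))
# knob: points 75-90 mm above bed
m=(B[...,2]>.074)&(B[...,2]<.088)&(np.abs(B[...,0]-.09)<.04)&(np.abs(B[...,1]+.075)<.05);print('knobtop',m.sum(),np.median(B[m],0))
m=(B[...,2]>.043)&(B[...,2]<.053)&(B[...,0]>-.02)&(B[...,1]<.0)
print('bar',m.sum(),cv2.minAreaRect((B[m][:,:2]*1000).astype(np.float32)))
I=cv2.convertScaleAbs(p['color'][:,:,::-1],alpha=1.5);cv2.imwrite('pics/w5.png',I)
E
```

```text
[0.004  0.0008 0.1314]
foam top ((-0.3745136260986328, -0.24140167236328125), (64.1983413696289, 141.30967712402344), 9.03589916229248) 0.029578671734160168 8845
latch_pivot 0.89 [308.7 341.3] [0.0013 0.0285 0.2272]
tongue_hole 0.55 [306.6 115.8] [-0.001   0.0993 -0.091 ]
foam_center 0.71 [307.2 236.9] [-0.0001  0.0028  0.0295]
knobtop 0 [nan nan nan]
bar 549 ((54.75359344482422, -65.09138488769531), (127.04095458984375, 5.944520950317383), 3.137143850326538)
  return _methods._mean(a, axis=axis, dtype=dtype,
  ret = um.true_divide(
```

View pics/w5.png

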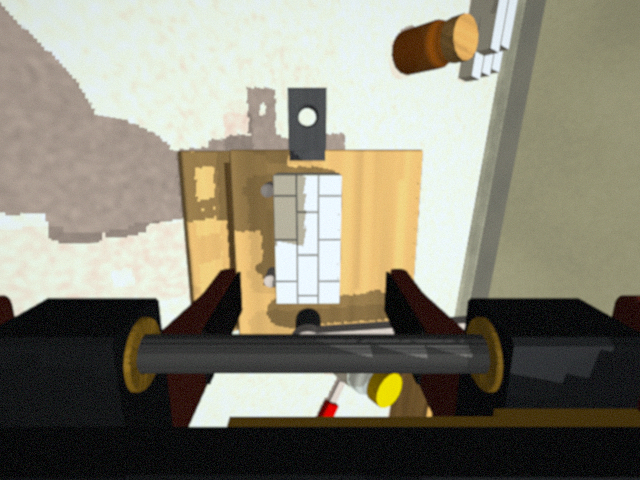

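The foam is seated flat against both pegs (pegs at (268,190) and (269,280)), centred to under 1 mm. Next, the latch bar knob.

```bash
python3 - <<'E'
from h import *
th=1.5
k=lambda th,h:bedT([.095*np.sin(th),-.08+.095*np.cos(th),h],-th)
rows(cur(),k(th,.115));rows(k(th,.115),k(th,.054))
E
```

```text
11 x [0.0013, -0.0, 0.0119] [0.1363, -0.0002, -0.001]
2 x [0.0305, 0.0, 0.0] [0.0, 0.0, 0.0]
```

drive_tool --deltas '[[[0.0013, 0, 0.0119], [0.1363, 0, 0], 0.78], [[0.0013, 0, 0.0119], [0.1363, 0, 0], 0.78], [[0.0013, 0, 0.0119], [0.1363, 0, 0], 0.78], [[0.0013, 0, 0.0119], [0.1363, 0, 0], 0.78], [[0.0013, 0, 0.0119], [0.1363, 0, 0], 0.78], [[0.0013, 0, 0.0119], [0.1363, 0, 0], 0.78], [[0.0013, 0, 0.0119], [0.1363, 0, 0], 0.78], [[0.0013, 0, 0.0119], [0.1363, 0, 0], 0.78]]'

```text
time: 11.8
tcp_pos: [0.5766, -0.0787, 0.2206]
tcp_rot: [[0.572, 0.657, 0.49], [0.084, 0.548, -0.832], [-0.816, 0.518, 0.258]]
ft_force: [-0.2, -0.4, 0.2]
grip_width: 0.78
```

drive_tool --deltas '[[[0.0013, 0, 0.0119], [0.1363, 0, 0], 0.78], [[0.0013, 0, 0.0119], [0.1363, 0, 0], 0.78], [[0.0013, 0, 0.0119], [0.1363, 0, 0], 0.78], [[0, 0, 0], [0, 0, 0], 0.78], [[0, 0, 0], [0, 0, 0], 0.78]]'

```text
time: 12.3
tcp_pos: [0.5923, -0.1101, 0.2242]
tcp_rot: [[0.572, 0.797, 0.195], [0.084, 0.18, -0.98], [-0.816, 0.577, 0.036]]
ft_force: [-0.8, -1.0, -0.9]
grip_width: 0.783
```

```bash
python3 - <<'E'
from h import *
np.set_printoptions(precision=4,suppress=True)
A=cur();print(inbed(A[:3,3]),BR.T@A[:3,:3])
th=1.5
k=lambda th,h:bedT([.095*np.sin(th),-.08+.095*np.cos(th),h],-th)
p=cap('wrist');W=cloud(p);B=(W-SEAT)@BR
m=(B[...,2]>.074)&(B[...,2]<.088)&(np.abs(B[...,0]-.09)<.04)&(np.abs(B[...,1]+.075)<.03);print('knobtop',m.sum(),B[m].mean(0) if m.any() else 0)
print([(round(d['score'],2),np.round(d['centre']),inbed(world(p,d['centre']))) for d in spotter.tip_of(p,'latch_knob')])
rows(A,k(th,.054),3)
cv2.imwrite('pics/w6.png',cv2.convertScaleAbs(p['color'][:,:,::-1],alpha=1.5))
E
```

```text
[ 0.0947 -0.073   0.1157] [[ 0.0058  0.9972  0.0744]
 [ 0.0081  0.0744 -0.9972]
 [-1.      0.0064 -0.0077]]
knobtop 771 [ 0.0958 -0.0726  0.0809]
[(0.73, array([316., 256.]), array([ 0.1011, -0.074 ,  0.0814]))]
3 x [0.0206, -0.0001, 0.0002] [0.0012, -0.0026, -0.0021]
```

View pics/w6.png

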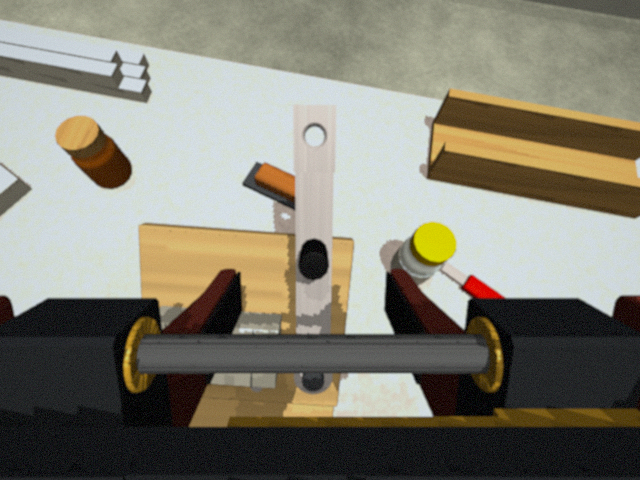

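The knob is at (314,258), right between the fingers and where I predicted (theta ≈ 1.5). I descend, pinch and swing the bar.

drive_tool --deltas '[[[0.0206, 0, 0], [0, 0, 0], 0.6], [[0.0206, 0, 0], [0, 0, 0], 0.5], [[0.0206, 0, 0], [0, 0, 0], 0.4], [[0, 0, 0], [0, 0, 0], 0.15], [[0, 0, 0], [0, 0, 0], 0.1], [[0, 0, 0], [0, 0, 0], 0.1], [[0, 0, 0], [0, 0, 0], 0.1], [[0, 0, 0], [0, 0, 0], 0.1]]' --squeeze 8

```text
time: 13.2
tcp_pos: [0.6279, -0.1055, 0.1762]
tcp_rot: [[0.575, 0.795, 0.192], [0.082, 0.178, -0.981], [-0.814, 0.579, 0.037]]
ft_force: [-2.8, 0.8, 3.4]
grip_width: 0.205
```

```bash
python3 - <<'E'
from h import *
np.set_printoptions(precision=4,suppress=True)
A=cur();print(inbed(A[:3,3]),BR.T@readout.get_state()['ft_force'])
k=lambda th,h:bedT([.095*np.sin(th),-.08+.095*np.cos(th),h],-th)
rows(k(1.5,.054),k(0,.054),15)
E
```

```text
[ 0.0965 -0.0731  0.0557] [-0.2755  1.1566  4.3488]
15 x [0.0, -0.0005, -0.0095] [-0.1, -0.0, 0.0]
```

drive_tool --deltas '[[[0, -0.0005, -0.0095], [-0.1, 0, 0], 0.1], [[0, -0.0005, -0.0095], [-0.1, 0, 0], 0.1], [[0, -0.0005, -0.0095], [-0.1, 0, 0], 0.1], [[0, -0.0005, -0.0095], [-0.1, 0, 0], 0.1], [[0, -0.0005, -0.0095], [-0.1, 0, 0], 0.1], [[0, -0.0005, -0.0095], [-0.1, 0, 0], 0.1], [[0, -0.0005, -0.0095], [-0.1, 0, 0], 0.1], [[0, -0.0005, -0.0095], [-0.1, 0, 0], 0.1]]'

```text
time: 14.0
tcp_pos: [0.5929, -0.0438, 0.1575]
tcp_rot: [[0.576, 0.413, 0.705], [0.082, 0.83, -0.552], [-0.813, 0.376, 0.444]]
ft_force: [3.2, 2.5, 2.8]
grip_width: 0.199
```

drive_tool --deltas '[[[0, -0.0005, -0.0095], [-0.1, 0, 0], 0.1], [[0, -0.0005, -0.0095], [-0.1, 0, 0], 0.1], [[0, -0.0005, -0.0095], [-0.1, 0, 0], 0.1], [[0, -0.0005, -0.0095], [-0.1, 0, 0], 0.1], [[0, -0.0005, -0.0095], [-0.1, 0, 0], 0.1], [[0, -0.0005, -0.0095], [-0.1, 0, 0], 0.1], [[0, -0.0005, -0.0095], [-0.1, 0, 0], 0.1], [[0, 0, 0], [0, 0, 0], 0.1]]'

```text
time: 14.8
tcp_pos: [0.5388, -0.0273, 0.1212]
tcp_rot: [[0.575, -0.139, 0.806], [0.084, 0.99, 0.111], [-0.814, 0.004, 0.581]]
ft_force: [-3.6, 4.0, 7.1]
grip_width: 0.204
```

```bash
python3 - <<'E'
from h import *
np.set_printoptions(precision=4,suppress=True)
A=cur();print(inbed(A[:3,3]),BR.T@readout.get_state()['ft_force'],BR.T@A[:3,:3],readout.get_state()['grip_width'])
E
```

```text
[0.001  0.0161 0.0555] [1.5574 4.4173 7.5589] [[ 0.0092 -0.0048  0.9999]
 [ 0.0085  1.      0.0047]
 [-0.9999  0.0085  0.0093]] 0.2038365386221513
```

drive_tool --deltas '[[[0, 0, -0.003], [0, 0, 0], 0.1], [[0, 0, -0.003], [0, 0, 0], 0.1], [[0, 0, 0], [0, 0, 0], 0.1]]'

```text
time: 15.1
tcp_pos: [0.5388, -0.0275, 0.121]
tcp_rot: [[0.582, -0.139, 0.802], [0.087, 0.99, 0.108], [-0.809, 0.007, 0.588]]
ft_force: [5.5, 7.7, 13.4]
grip_width: 0.203
```

```bash
python3 - <<'E'
from h import *
np.set_printoptions(precision=4,suppress=True)
A=cur();print(inbed(A[:3,3]),BR.T@readout.get_state()['ft_force'])
E
```

```text
[0.0009 0.0159 0.0554] [12.9386  6.955   7.2647]
```

drive_tool --deltas '[[[0, 0, 0.005], [0, 0, 0], 0.1], [[0, 0, 0], [0, 0, 0], 0.4], [[0, 0, 0], [0, 0, 0], 0.5], [[0, 0, 0], [0, 0, 0], 0.5], [[-0.03, 0, 0], [0, 0, 0], 0.5], [[-0.045, 0, 0], [0, 0, 0], 0.5], [[-0.045, 0, 0], [0, 0, 0], 1], [[0, 0, 0], [0, 0, 0], 1]]'

```text
time: 15.9
tcp_pos: [0.4762, -0.0377, 0.2141]
tcp_rot: [[0.582, -0.138, 0.802], [0.081, 0.99, 0.111], [-0.809, 0.0, 0.587]]
ft_force: [0.1, 0.4, 0.6]
grip_width: 0.643
```

drive_tool --deltas '[[[0, 0, 0], [0, 0, 0], 1], [[0, 0, 0], [0, 0, 0], 1]]'

```text
time: 16.1
tcp_pos: [0.4773, -0.0366, 0.2093]
tcp_rot: [[0.577, -0.137, 0.805], [0.086, 0.991, 0.106], [-0.812, 0.008, 0.583]]
ft_force: [0.1, 0.2, -0.9]
grip_width: 0.828
```

```bash
python3 - <<'E'
from h import *
np.set_printoptions(precision=4,suppress=True)
A=cur();print(inbed(A[:3,3]))
p=cap('wrist','w7');W=cloud(p);B=(W-SEAT)@BR
for t in ['latch_hole','latch_knob','foam_center','latch_pivot']:
    for d in spotter.tip_of(p,t)[:1]: print(t,round(d['score'],2),np.round(d['centre'],1),inbed(world(p,d['centre'],r=6)))
m=(np.abs(B[...,2]-.048)<.005)&(np.abs(B[...,0])<.03)&(B[...,1]>.03)&(B[...,1]<.12)
print('barend',m.sum(),np.median(B[m][:,2]),cv2.minAreaRect((B[m][:,:2]*1000).astype(np.float32)))
# hole: lower-depth pixels enclosed
Rc=cv2.Rodrigues(np.array(p['rvec']))[0];o=-Rc.T@np.ravel(p['tvec']);n=BR[:,2]
v,u=np.mgrid[:480,:640];w=np.stack([(u-p['cx'])/p['fx'],(v-p['cy'])/p['fy'],np.ones(u.shape)],-1)@Rc
Q=o+w*((((SEAT-o)@n+.048))/(w@n))[...,None];QB=(Q-SEAT)@BR
h=(np.hypot(QB[...,0],QB[...,1]-.088)<.011)&~(np.abs(B[...,2]-.048)<.006)
print('hole',h.sum(),QB[h].mean(0), QB[h].min(0),QB[h].max(0))
cv2.imwrite('pics/w7.png',cv2.convertScaleAbs(p['color'][:,:,::-1],alpha=1.5))
E
```

```text
[0.0006 0.0149 0.1633]
latch_hole 0.7 [314.8 137.3] [ 0.0048  0.095  -0.0919]
latch_knob 0.91 [312.6 236.9] [0.0005 0.0219 0.0805]
foam_center 0.54 [314.  140.3] [ 0.0039  0.0918 -0.0928]
latch_pivot 0.75 [311.4 337.8] [-0.0016  0.0421  0.258 ]
barend 3227 0.047566768248992274 ((0.4472360610961914, 68.18164825439453), (25.728572845458984, 76.31841278076172), 0.031068438664078712)
hole 218 [0.0001 0.0881 0.048 ] [-0.007   0.0821  0.048 ] [0.0056 0.0936 0.048 ]
```

View pics/w7.png

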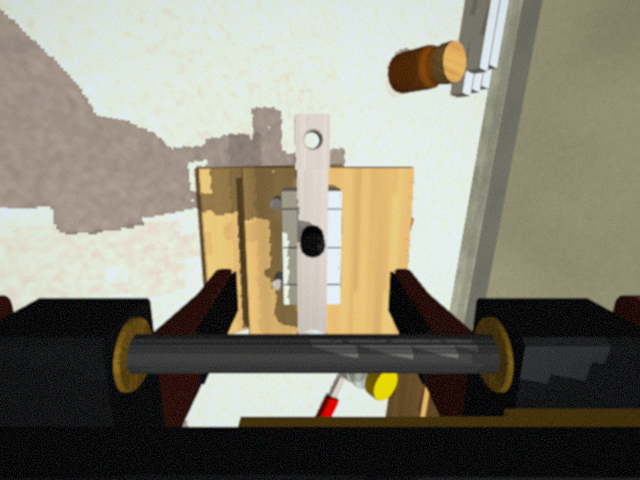

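The bar is closed: the hole at (314,140) measures (0.000, 0.088, 0.048) in the bed frame. Now the pin.

```bash
python3 - <<'E'
from h import *
rows(cur(),T(down(np.radians(17)),[.466,-.302,.24]),8)
E
```

```text
8 x [-0.0065, -0.0323, -0.0065] [-0.0195, 0.0775, 0.0051]
```

drive_tool --deltas '[[[-0.0065, -0.0323, -0.0065], [-0.0195, 0.0775, 0.0051], 1], [[-0.0065, -0.0323, -0.0065], [-0.0195, 0.0775, 0.0051], 1], [[-0.0065, -0.0323, -0.0065], [-0.0195, 0.0775, 0.0051], 1], [[-0.0065, -0.0323, -0.0065], [-0.0195, 0.0775, 0.0051], 1], [[-0.0065, -0.0323, -0.0065], [-0.0195, 0.0775, 0.0051], 1], [[-0.0065, -0.0323, -0.0065], [-0.0195, 0.0775, 0.0051], 1], [[-0.0065, -0.0323, -0.0065], [-0.0195, 0.0775, 0.0051], 1], [[-0.0065, -0.0323, -0.0065], [-0.0195, 0.0775, 0.0051], 1]]'

```text
time: 17.15
tcp_pos: [0.466, -0.3035, 0.241]
tcp_rot: [[-0.002, -0.293, 0.956], [-0.001, 0.956, 0.293], [-1.0, -0.0, -0.002]]
ft_force: [0.5, -0.4, 0.3]
grip_width: 0.996
```

drive_tool --deltas '[[[0, 0, 0], [0, 0, 0], 1], [[0, 0, 0], [0, 0, 0], 1]]'

```text
time: 17.35
tcp_pos: [0.4663, -0.302, 0.2403]
tcp_rot: [[0.001, -0.292, 0.956], [0.001, 0.956, 0.292], [-1.0, 0.0, 0.002]]
ft_force: [-1.0, 0.2, -0.2]
grip_width: 1.002
```

```bash
python3 - <<'E'
from h import *
np.set_printoptions(precision=4,suppress=True)
A=cur();print(A)
p=cap('wrist');W=cloud(p)
m=(np.hypot(W[...,0]-.466,W[...,1]+.302)<.035)&(W[...,2]>.103)&(W[...,2]<.118)
print('headtop',m.sum(),cv2.minAreaRect((W[m][:,:2]*1000).astype(np.float32)),np.median(W[m][:,2]))
m=(np.hypot(W[...,0]-.458,W[...,1]+.275)<.06)&(W[...,2]>.057)&(W[...,2]<.069)
print('loop',m.sum(),cv2.minAreaRect((W[m][:,:2]*1000).astype(np.float32)),W[m].mean(0))
for t in ['pin_head','loop_bar','pin_seat']:
    for d in spotter.tip_of(p,t)[:1]: print(t,round(d['score'],2),np.round(d['centre'],1),world(p,d['centre']))
cv2.imwrite('pics/w8.png',cv2.convertScaleAbs(p['color'][:,:,::-1],alpha=1.5))
E
```

```text
[[ 0.0015 -0.2923  0.9563  0.4663]
 [ 0.0009  0.9563  0.2923 -0.302 ]
 [-1.      0.0005  0.0017  0.2403]
 [ 0.      0.      0.      1.    ]]
headtop 574 ((466.3184509277344, -308.1866455078125), (20.059680938720703, 20.219419479370117), 12.56876277923584) 0.10965396811207995
loop 1229 ((463.5020751953125, -284.6343688964844), (57.250892639160156, 66.35574340820312), 12.967939376831055) [ 0.4593 -0.2783  0.0631]
pin_head 0.93 [315.  232.9] [ 0.4679 -0.3033  0.11  ]
loop_bar 0.81 [214.6 253.5] [ 0.3774 -0.375   0.0266]
pin_seat 0.7 [186.6 209.7] [ 0.34   -0.3356  0.032 ]
```

View pics/w8.png

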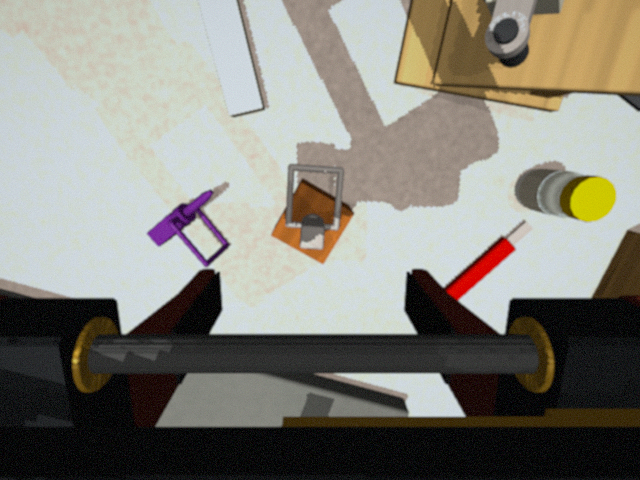

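The head top is a clean 20 x 20 mm square at (0.4663, -0.3082), yaw 12.6 degrees, and the loop yaw agrees (13 degrees). Grasping it.

drive_tool --deltas '[[[0.03, -0.0059, -0.0018], [0.076, 0, 0], 1], [[0.045, 0, 0], [0, 0, 0], 0.7], [[0.045, 0, 0], [0, 0, 0], 0.6], [[0.035, 0, 0], [0, 0, 0], 0.55], [[0.0145, 0, 0], [0, 0, 0], 0.5], [[0, 0, 0], [0, 0, 0], 0.4], [[0, 0, 0], [0, 0, 0], 0.1], [[0, 0, 0], [0, 0, 0], 0.1]]' --squeeze 30

```text
time: 18.35
tcp_pos: [0.467, -0.3092, 0.0738]
tcp_rot: [[0.004, -0.219, 0.976], [-0.003, 0.976, 0.219], [-1.0, -0.004, 0.004]]
ft_force: [0.1, -0.3, -0.2]
grip_width: 0.398
```

drive_tool --deltas '[[[0, 0, 0], [0, 0, 0], 0.1], [[0, 0, 0], [0, 0, 0], 0.1], [[0, 0, 0], [0, 0, 0], 0.1]]'

```text
time: 18.65
tcp_pos: [0.4669, -0.3093, 0.0735]
tcp_rot: [[0.004, -0.219, 0.976], [-0.003, 0.976, 0.219], [-1.0, -0.004, 0.003]]
ft_force: [0.8, 0.7, 6.5]
grip_width: 0.224
```

```bash
python3 - <<'E'
from h import *
np.set_printoptions(precision=4,suppress=True)
A=cur();print(A,readout.get_state()['ft_force'],readout.get_state()['ft_torque'])
U=A.copy();U[2,3]=.26;rows(A,U)
H=np.array([.0003,.0881,.0478])
off=A[2,3]-.055; B=bedT(H+[0,0,off+.055]);print(off,B)
M=B.copy();M[2,3]+=.03
rows(U,B);rows(B,bedT(H+[0,0,off]))
E
```

```text
[[ 0.004  -0.2186  0.9758  0.4669]
 [-0.0028  0.9758  0.2186 -0.3093]
 [-1.     -0.0036  0.0033  0.0735]
 [ 0.      0.      0.      1.    ]] [0.8238 0.7116 6.466 ] [ 0.1377 -0.0021 -0.0083]
4 x [-0.0466, -0.0002, 0.0002] [0.0, 0.0, 0.0]
0.01846928375565348 [[ 0.5687 -0.1306  0.8121  0.4914]
 [ 0.0749  0.9914  0.107   0.0391]
 [-0.8192  0.      0.5736  0.1747]
 [ 0.      0.      0.      1.    ]]
8 x [0.0131, 0.0424, 0.0078] [0.011, -0.0759, -0.003]
2 x [0.0275, -0.0, 0.0] [0.0, 0.0, 0.0]
```

```bash
cat >> h.py <<'E'
HOLE=np.array([.0003,.0871,.0478]); OFF=.0185
E
python3 - <<'E'
from h import *
A=cur();U=A.copy();U[2,3]=.29
rows(A,U);B=bedT(HOLE+[0,0,OFF+.10]);rows(U,B)
E
```

```text
5 x [-0.0433, -0.0002, 0.0001] [0.0, 0.0, 0.0]
8 x [0.0114, 0.0424, 0.0049] [0.011, -0.0759, -0.003]
```

drive_tool --deltas '[[[-0.01, 0, 0], [0, 0, 0], 0.1], [[-0.034, 0, 0], [0, 0, 0], 0.1], [[-0.0433, 0, 0], [0, 0, 0], 0.1], [[-0.0433, 0, 0], [0, 0, 0], 0.1], [[-0.0433, 0, 0], [0, 0, 0], 0.1], [[-0.0433, 0, 0], [0, 0, 0], 0.1]]'

```text
time: 19.25
tcp_pos: [0.4649, -0.3078, 0.2917]
tcp_rot: [[0.002, -0.219, 0.976], [-0.001, 0.976, 0.219], [-1.0, -0.001, 0.001]]
ft_force: [-0.5, -1.5, -2.6]
grip_width: 0.221
```

drive_tool --deltas '[[[0.0114, 0.0424, 0.0049], [0.011, -0.0759, -0.003], 0.1], [[0.0114, 0.0424, 0.0049], [0.011, -0.0759, -0.003], 0.1], [[0.0114, 0.0424, 0.0049], [0.011, -0.0759, -0.003], 0.1], [[0.0114, 0.0424, 0.0049], [0.011, -0.0759, -0.003], 0.1], [[0.0114, 0.0424, 0.0049], [0.011, -0.0759, -0.003], 0.1], [[0.0114, 0.0424, 0.0049], [0.011, -0.0759, -0.003], 0.1], [[0.0114, 0.0424, 0.0049], [0.011, -0.0759, -0.003], 0.1], [[0.0114, 0.0424, 0.0049], [0.011, -0.0759, -0.003], 0.1]]'

```text
time: 20.05
tcp_pos: [0.4637, 0.0365, 0.2118]
tcp_rot: [[0.57, -0.129, 0.811], [0.076, 0.992, 0.104], [-0.818, 0.002, 0.575]]
ft_force: [2.0, 1.3, -1.3]
grip_width: 0.223
```

drive_tool --deltas '[[[0, 0, 0], [0, 0, 0], 0.1], [[0, 0, 0], [0, 0, 0], 0.1]]'

```text
time: 20.25
tcp_pos: [0.4633, 0.0374, 0.2109]
tcp_rot: [[0.566, -0.135, 0.814], [0.079, 0.991, 0.109], [-0.821, 0.002, 0.571]]
ft_force: [0.8, -0.6, -0.6]
grip_width: 0.228
```

```bash
python3 - <<'E'
from h import *
np.set_printoptions(precision=4,suppress=True)
s=readout.get_state();A=cur();print(inbed(A[:3,3]),BR.T@A[:3,:3],s['grip_width'])
p=cap('wrist')
for t in ['pin_head','pin_seat','loop_bar','latch_hole']:
    for d in spotter.tip_of(p,t)[:1]: print(t,round(d['score'],2),np.round(d['centre'],1))
hb=[inbed(A[:3,3])+BR.T@A[:3,:3]@np.array(v) for v in ([-.0365,.001,0],[.0185,.001,0],[.0125,.055,0],[.0585,.001,0])]
print('pred px head top,seat,loopbar,tip',[proj(p,bed(v))[0].round(0) for v in hb],'hole',proj(p,bed([.0003,.0881,.048])))
I=cv2.convertScaleAbs(p['color'][:,:,::-1],alpha=1.5)
for v in hb+[np.array([.0003,.0881,.048])]: cv2.circle(I,tuple(int(a) for a in proj(p,bed(v))[0]),3,(0,0,255),1)
cv2.imwrite('pics/w9.png',I)
rows(A,bedT(HOLE+[0,0,OFF+.047]),5)
E
```

```text
[-0.0019  0.0901  0.1671] [[-0.003  -0.0021  1.    ]
 [ 0.0041  1.      0.0021]
 [-1.      0.0041 -0.003 ]] 0.22843782179012181
pin_head 0.92 [314.4 300.8]
pin_seat 0.78 [310.5 274.5]
loop_bar 0.9 [311.8 171.1]
latch_hole 0.94 [317.3 235. ]
pred px head top,seat,loopbar,tip [array([315., 325.]), array([314., 275.]), array([315., 172.]), array([314., 254.])] hole [[317.1477 236.4867]]
5 x [0.0108, -0.0006, 0.0005] [0.0004, -0.0006, -0.0008]
```

View pics/w9.png

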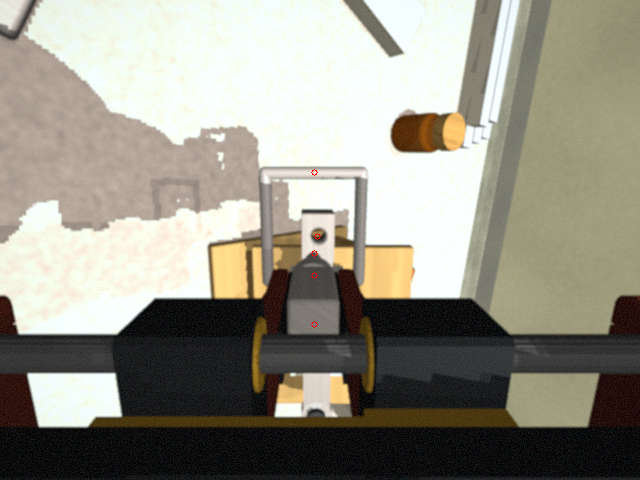

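The view shows the pin held square with its loop bar at (314,172) pointing outward, and the bar hole at (317,236) as predicted. I descend to just above the hole.

drive_tool --deltas '[[[0.018, 0, 0], [0, 0, 0], 0.1], [[0.018, 0, 0], [0, 0, 0], 0.1], [[0.012, 0, 0], [0, 0, 0], 0.1], [[0, 0, 0], [0, 0, 0], 0.1], [[0, 0, 0], [0, 0, 0], 0.1], [[0, 0, 0], [0, 0, 0], 0.1]]'

```text
time: 21.1
tcp_pos: [0.4922, 0.0384, 0.1727]
tcp_rot: [[0.568, -0.13, 0.813], [0.075, 0.992, 0.105], [-0.819, 0.001, 0.573]]
ft_force: [-0.3, 0.1, -1.0]
grip_width: 0.228
```

```bash
python3 - <<'E'
from h import *
np.set_printoptions(precision=4,suppress=True)
for i in range(3):
    p=cap('wrist');A=cur();print(inbed(A[:3,3]))
print(BR.T@A[:3,:3])
d=spotter.tip_of(p,'latch_hole')[:1];print(d and d[0]['centre'],proj(p,bed([.0003,.0881,.048])))
for t,v in [('loop_bar',[.0125,.0552,0]),('pin_seat',[.0185,.0012,0])]:
    d=spotter.tip_of(p,t)[:1];print(t,d and d[0]['centre'],proj(p,A[:3,3]+A[:3,:3]@np.array(v)))
rows(A,bedT(HOLE+[0,0,OFF+.047]),1)
E
```

```text
[-0.0002  0.0875  0.1193]
[-0.0002  0.0876  0.1194]
[-0.0002  0.0877  0.1193]
[[-0.0001  0.0011  1.    ]
 [ 0.0006  1.     -0.0011]
 [-1.      0.0006 -0.0001]]
[318.0, 246.3] [[314.8851 249.1748]]
loop_bar [312.3, 170.6] [[314.5147 171.5991]]
pin_seat [312.1, 276.5] [[314.4019 274.8535]]
1 x [0.006, -0.0006, 0.0005] [-0.0011, -0.0001, -0.0006]
```

drive_tool --deltas '[[[0.008, 0, 0.0008], [0, 0, 0], 0.1], [[0.006, 0, 0], [0, 0, 0], 0.1], [[0.005, 0, 0], [0, 0, 0], 0.1], [[0.005, 0, 0], [0, 0, 0], 0.1], [[0, 0, 0], [0, 0, 0], 0.1]]'

```text
time: 21.9
tcp_pos: [0.5064, 0.041, 0.1527]
tcp_rot: [[0.567, -0.13, 0.813], [0.076, 0.991, 0.106], [-0.82, 0.002, 0.572]]
ft_force: [0.4, 0.2, -1.3]
grip_width: 0.229
```

```bash
python3 - <<'E'
from h import *
np.set_printoptions(precision=4,suppress=True)
A=cur();s=readout.get_state();print(inbed(A[:3,3]),BR.T@s['ft_force'],BR.T@s['ft_torque'])
E
```

```text
[0.0001 0.088  0.0946] [-0.3726  0.1904 -1.343 ] [-0.0651  0.2761  0.0217]
```

drive_tool --deltas '[[[0.005, 0, 0], [0, 0, 0], 0.1], [[0.005, 0, 0], [0, 0, 0], 0.1], [[0.005, 0, 0], [0, 0, 0], 0.1], [[0, 0, 0], [0, 0, 0], 0.1]]'

```text
time: 22.3
tcp_pos: [0.5149, 0.0417, 0.1408]
tcp_rot: [[0.567, -0.13, 0.813], [0.077, 0.991, 0.106], [-0.82, 0.003, 0.572]]
ft_force: [-0.4, -0.0, -1.0]
grip_width: 0.223
```

```bash
python3 - <<'E'
from h import *
np.set_printoptions(precision=4,suppress=True)
A=cur();s=readout.get_state();print(inbed(A[:3,3]),BR.T@s['ft_force'],BR.T@s['ft_torque'])
E
```

```text
[0.0003 0.0876 0.08  ] [-0.8799  0.0342 -0.5857] [-0.0541  0.2155  0.0278]
```

drive_tool --deltas '[[[0.005, 0, 0], [0, 0, 0], 0.1], [[0.005, 0, 0], [0, 0, 0], 0.1], [[0.003, 0, 0], [0, 0, 0], 0.1], [[0.002, 0, 0], [0, 0, 0], 0.1], [[0, 0, 0], [0, 0, 0], 0.1]]'

```text
time: 22.8
tcp_pos: [0.523, 0.0414, 0.1299]
tcp_rot: [[0.566, -0.135, 0.813], [0.085, 0.991, 0.106], [-0.82, 0.009, 0.573]]
ft_force: [2.4, 4.3, -2.3]
grip_width: 0.228
```

```bash
python3 - <<'E'
from h import *
np.set_printoptions(precision=4,suppress=True)
A=cur();s=readout.get_state();print(inbed(A[:3,3]),BR.T@s['ft_force'],BR.T@s['ft_torque'])
E
```

```text
[0.0006 0.0863 0.0665] [ 1.1108  3.9117 -3.5454] [0.8376 0.0448 0.0698]
```

drive_tool --deltas '[[[0.0015, 0, 0], [0, 0, 0], 0.1], [[0, 0, 0], [0, 0, 0], 0.1], [[0, 0, 0], [0, 0, 0], 0.1]]'

```text
time: 23.1
tcp_pos: [0.5236, 0.0414, 0.1292]
tcp_rot: [[0.567, -0.136, 0.813], [0.085, 0.991, 0.106], [-0.819, 0.009, 0.573]]
ft_force: [-4.7, 4.1, 6.4]
grip_width: 0.227
```

```bash
python3 - <<'E'
from h import *
np.set_printoptions(precision=4,suppress=True)
A=cur();s=readout.get_state();print(inbed(A[:3,3]),BR.T@s['ft_force'],BR.T@s['ft_torque'],BR.T@A[:3,:3])
E
```

```text
[0.0006 0.0862 0.0655] [0.3148 4.6648 7.6349] [ 1.024  -0.0606 -0.0349] [[-0.0005  0.0006  1.    ]
 [ 0.0102  0.9999 -0.0006]
 [-0.9999  0.0102 -0.0006]]
```

drive_tool --deltas '[[[0, 0, 0], [0, 0, 0], 0.35], [[0, 0, 0], [0, 0, 0], 0.5], [[0, 0, 0], [0, 0, 0], 0.5], [[-0.02, 0, 0], [0, 0, 0], 0.5], [[-0.04, 0, 0], [0, 0, 0], 0.5], [[-0.045, 0, 0], [0, 0, 0], 0.5], [[-0.035, 0, 0], [0, 0, 0], 0.5], [[0, 0, 0], [0, 0, 0], 0.5]]'

```text
time: 23.9
tcp_pos: [0.4639, 0.0338, 0.226]
tcp_rot: [[0.578, -0.142, 0.803], [0.093, 0.99, 0.108], [-0.811, 0.012, 0.585]]
ft_force: [-0.0, -0.0, -0.4]
grip_width: 0.504
```

```bash
python3 - <<'E'
from h import *
np.set_printoptions(precision=4,suppress=True)
A=cur();print(inbed(A[:3,3]))
p=cap('wrist');W=cloud(p);B=(W-SEAT)@BR
m=(np.abs(B[...,0])<.03)&(np.abs(B[...,1]-.088)<.03)&(np.abs(B[...,2]-.103)<.008)
print('head top',m.sum(),np.median(B[m],0),cv2.minAreaRect((B[m][:,:2]*1000).astype(np.float32)))
m=(np.abs(B[...,0])<.03)&(B[...,1]>.12)&(B[...,1]<.16)&(B[...,2]>.02)&(B[...,2]<.09)
print('loop',m.sum(),np.median(B[m],0))
m=m&(np.abs(B[...,0])<.015);print('crossbar',m.sum(),np.median(B[m],0))
# push pose: tool leaning outwards (+y) by a
a=np.radians(25);c,s=np.cos(a),np.sin(a)
x=BR@[0,-s,-c];z=BR@[1,0,0];R=np.stack([x,np.cross(z,x),z],1)
P0=T(R,bed([0,.138,.085]));P1=T(R,bed([0,.138,.062]));P2=T(R,bed([0,.131,.012]));P3=T(R,bed([0,.113,.0]))
rows(A,P0);rows(P0,P1);rows(P1,P2);rows(P2,P3)
E
```

```text
[0.0069 0.0865 0.1794]
head top 881 [-0.007   0.0918  0.103 ] ((-7.341567039489746, 91.05953979492188), (20.75423240661621, 19.89776039123535), 20.990095138549805)
loop 612 [-0.0014  0.1398  0.0549]
crossbar 455 [0.0024 0.1409 0.0555]
4 x [0.0215, 0.0165, -0.0019] [-0.0002, 0.0037, -0.1132]
1 x [0.0208, 0.0097, 0.0] [0.0, 0.0, 0.0]
2 x [0.0241, 0.0074, -0.0] [0.0, 0.0, 0.0]
1 x [0.0185, -0.0112, -0.0] [0.0, 0.0, 0.0]
```

drive_tool --deltas '[[[0, 0, 0], [0, 0, 0], 0.5], [[0, 0, 0], [0, 0, 0], 0.5]]'

```text
time: 24.15
tcp_pos: [0.4639, 0.0349, 0.2213]
tcp_rot: [[0.571, -0.142, 0.808], [0.096, 0.99, 0.106], [-0.815, 0.017, 0.579]]
ft_force: [0.1, -0.1, 0.4]
grip_width: 0.5
```

```bash
python3 - <<'E'
from h import *
np.set_printoptions(precision=4,suppress=True)
A=cur();print(inbed(A[:3,3]))
p=cap('wrist');W=cloud(p);B=(W-SEAT)@BR
m=(np.abs(B[...,0])<.03)&(np.abs(B[...,1]-.088)<.03)&(B[...,2]>.098)&(B[...,2]<.111)
X=B[m];print('head top',m.sum(),np.median(X,0),cv2.minAreaRect((X[:,:2]*1000).astype(np.float32)))
c=X.mean(0);n=np.linalg.svd(X-c,full_matrices=False)[2][2];print('normal',n*np.sign(n[2]))
for lo,hi in [(-.03,-.017),(-.01,.01),(.017,.03)]:
  m=(B[...,0]>lo)&(B[...,0]<hi)&(B[...,1]>.115)&(B[...,1]<.16)&(B[...,2]>.02)&(B[...,2]<.09)
  print('loop',lo,m.sum(),np.median(B[m],0),B[m].max(0))
m=(np.abs(B[...,2]-.048)<.006)&(np.abs(B[...,0])<.03)&(B[...,1]>.03)&(B[...,1]<.07)
print('bar',cv2.minAreaRect((B[m][:,:2]*1000).astype(np.float32)))
I=cv2.convertScaleAbs(p['color'][60:360,170:470,::-1],alpha=1.4);cv2.imwrite('pics/w10.png',cv2.resize(I,None,fx=2,fy=2,interpolation=cv2.INTER_CUBIC))
E
```

```text
[0.0043 0.0875 0.1754]
head top 880 [-0.0073  0.0917  0.1031] ((-7.388317108154297, 90.93647003173828), (20.406084060668945, 20.426740646362305), 21.192975997924805)
normal [-0.0708  0.0673  0.9952]
loop -0.03 142 [-0.0235  0.1388  0.0528] [-0.0171  0.1442  0.0558]
loop -0.01 394 [0.0029 0.1396 0.0558] [0.0099 0.1502 0.059 ]
  return _methods._mean(a, axis=axis, dtype=dtype,
  ret = um.true_divide(
Traceback (most recent call last):
ValueError: zero-size array to reduction operation maximum which has no identity
```

```bash
python3 - <<'E'
from h import *
np.set_printoptions(precision=4,suppress=True)
p=cap('wrist');W=cloud(p);B=(W-SEAT)@BR
m=(np.abs(B[...,0])<.05)&(B[...,1]>.112)&(B[...,1]<.17)&(B[...,2]>.035)&(B[...,2]<.075)
X=B[m];print(m.sum(),cv2.minAreaRect((X[:,:2]*1000).astype(np.float32)),X.min(0),X.max(0))
I=cv2.convertScaleAbs(p['color'][60:360,170:470,::-1],alpha=1.4);cv2.imwrite('pics/w10.png',cv2.resize(I,None,fx=2,fy=2,interpolation=cv2.INTER_CUBIC))
E
```

```text
1036 ((-14.951711654663086, 122.74869537353516), (51.69560241699219, 42.25941848754883), 20.49173355102539) [-0.0448  0.112   0.0484] [0.0167 0.1503 0.0593]
```

View pics/w10.png

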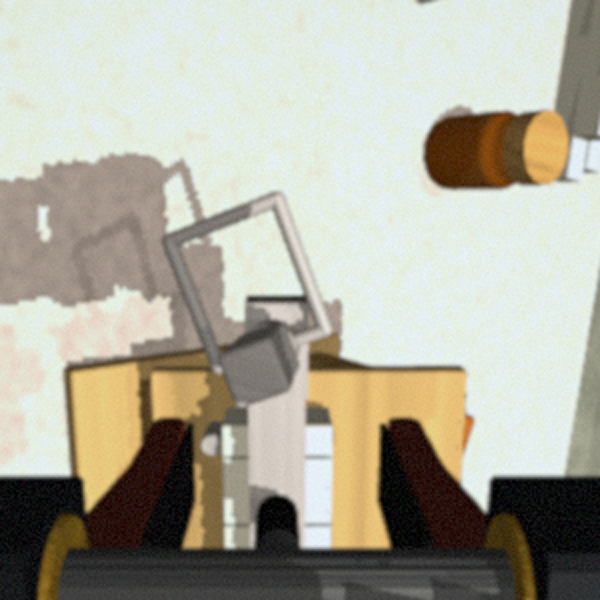

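The last picture shows the pin home in the hole, but it turned about +21 degrees downslope on release (loop bar at (222,218)). I will regrip it, turn it back with some bias, and release it gently.

```bash
python3 - <<'E'
from h import *
np.set_printoptions(precision=4,suppress=True)
A=cur();print(inbed(A[:3,3]))
t=np.radians(21)
P=bedT([-.0055,.090,.12],t);Q=bedT([-.0055,.090,.0665],t);S=bedT([.0005,.0868,.0665],-.20)
rows(A,P,4);rows(P,Q,2);rows(Q,S,6)
E
```

```text
[0.004  0.0876 0.1753]
4 x [0.0138, 0.0007, -0.0024] [-0.0917, 0.0025, -0.005]
2 x [0.0267, -0.0, -0.0] [0.0, 0.0, 0.0]
6 x [-0.0, -0.0007, 0.0009] [0.0944, 0.0, 0.0]
```

drive_tool --deltas '[[[0.0138, 0.0007, -0.0024], [-0.0917, 0.0025, -0.005], 0.5], [[0.0138, 0.0007, -0.0024], [-0.0917, 0.0025, -0.005], 0.5], [[0.0138, 0.0007, -0.0024], [-0.0917, 0.0025, -0.005], 0.5], [[0.0138, 0.0007, -0.0024], [-0.0917, 0.0025, -0.005], 0.5], [[0, 0, 0], [0, 0, 0], 0.5], [[0.0267, 0, 0], [0, 0, 0], 0.5], [[0.0267, 0, 0], [0, 0, 0], 0.5], [[0, 0, 0], [0, 0, 0], 0.5]]' --squeeze 12

```text
time: 25.05
tcp_pos: [0.5103, 0.0434, 0.141]
tcp_rot: [[0.571, -0.414, 0.709], [0.084, 0.889, 0.451], [-0.817, -0.198, 0.542]]
ft_force: [0.1, -0.7, -0.2]
grip_width: 0.501
```

drive_tool --deltas '[[[0, 0, 0], [0, 0, 0], 0.35], [[0, 0, 0], [0, 0, 0], 0.2], [[0, 0, 0], [0, 0, 0], 0.1], [[0, 0, 0], [0, 0, 0], 0.1], [[0, 0, 0], [0, 0, 0], 0.1]]'

```text
time: 25.55
tcp_pos: [0.5099, 0.0432, 0.143]
tcp_rot: [[0.574, -0.416, 0.706], [0.083, 0.886, 0.455], [-0.815, -0.203, 0.543]]
ft_force: [-1.6, -0.6, 3.5]
grip_width: 0.226
```

```bash
python3 - <<'E'
from h import *
np.set_printoptions(precision=4,suppress=True)
A=cur();s=readout.get_state();print(inbed(A[:3,3]),BR.T@s['ft_force'],BR.T@A[:3,:3],s['grip_width'])
S=bedT([.0005,.0868,.0662],-.20);rows(A,S,6)
E
```

```text
[-0.0024  0.0898  0.0845] [ 0.6566 -0.4029  3.851 ] [[ 0.0073 -0.3594  0.9332]
 [ 0.0069  0.9332  0.3593]
 [-0.9999  0.0038  0.0093]] 0.226075074453456
6 x [0.003, -0.0006, 0.0004] [0.0946, 0.0013, -0.0011]
```

drive_tool --deltas '[[[0, -0.0006, 0.0004], [0.0946, 0.0013, -0.0011], 0.1], [[0, -0.0006, 0.0004], [0.0946, 0.0013, -0.0011], 0.1], [[0, -0.0006, 0.0004], [0.0946, 0.0013, -0.0011], 0.1], [[0, -0.0006, 0.0004], [0.0946, 0.0013, -0.0011], 0.1], [[0, -0.0006, 0.0004], [0.0946, 0.0013, -0.0011], 0.1], [[0, -0.0006, 0.0004], [0.0946, 0.0013, -0.0011], 0.1], [[0.002, 0, 0], [0, 0, 0], 0.1], [[0, 0, 0], [0, 0, 0], 0.1]]'

```text
time: 26.35
tcp_pos: [0.5137, 0.0402, 0.1428]
tcp_rot: [[0.569, 0.033, 0.822], [0.074, 0.993, -0.091], [-0.819, 0.113, 0.563]]
ft_force: [-5.9, -1.2, 7.8]
grip_width: 0.227
```

```bash
python3 - <<'E'
from h import *
np.set_printoptions(precision=4,suppress=True)
A=cur();s=readout.get_state();print(inbed(A[:3,3]),BR.T@s['ft_force'],BR.T@s['ft_torque'],BR.T@A[:3,:3],s['grip_width'])
E
```

```text
[0.0002 0.0863 0.0824] [-0.4098 -0.4017  9.8632] [-0.2106  0.1147  0.0384] [[ 0.0001  0.1975  0.9803]
 [-0.0009  0.9803 -0.1975]
 [-1.     -0.0008  0.0003]] 0.2274034854853179
```

drive_tool --deltas '[[[-0.0015, 0, 0], [0, 0, 0], 0.1], [[0, 0, 0], [0, 0, 0], 0.25], [[0, 0, 0], [0, 0, 0], 0.27], [[0, 0, 0], [0, 0, 0], 0.35], [[0, 0, 0], [0, 0, 0], 0.5], [[-0.02, 0, 0], [0, 0, 0], 0.5], [[-0.04, 0, 0], [0, 0, 0], 0.5], [[-0.04, 0, 0], [0, 0, 0], 0.5]]'

```text
time: 27.15
tcp_pos: [0.4616, 0.0348, 0.2179]
tcp_rot: [[0.567, 0.031, 0.823], [0.079, 0.993, -0.092], [-0.82, 0.117, 0.56]]
ft_force: [1.4, 0.5, 0.3]
grip_width: 0.5
```

```bash
cat >> h.py <<'E'
def pinpose():
    p=cap('wrist');B=(cloud(p)-SEAT)@BR
    m=(np.abs(B[...,0])<.03)&(np.abs(B[...,1]-.088)<.03)&(B[...,2]>.098)&(B[...,2]<.111)
    X=B[m]
    if len(X): print('head top',m.sum(),np.median(X,0).round(4),cv2.minAreaRect((X[:,:2]*1000).astype(np.float32)))
    m=(np.abs(B[...,0])<.05)&(B[...,1]>.112)&(B[...,1]<.17)&(B[...,2]>.03)&(B[...,2]<.085)
    X=B[m]
    if len(X): print('loop',m.sum(),cv2.minAreaRect((X[:,:2]*1000).astype(np.float32)),X.min(0).round(4),X.max(0).round(4))
    return p,B
E
python3 - <<'E'
from h import *
np.set_printoptions(precision=4,suppress=True)
A=cur();print(inbed(A[:3,3]));pinpose()
a=np.radians(25);c,s=np.cos(a),np.sin(a)
x=BR@[0,-s,-c];z=BR@[1,0,0];R=np.stack([x,np.cross(z,x),z],1)
P0=T(R,bed([0,.141,.09]));rows(A,P0)
E
```

```text
[0.0004 0.0877 0.174 ]
head top 884 [-0.0072  0.0917  0.1031] ((-7.627427101135254, 90.84381866455078), (20.19912338256836, 20.54532241821289), 82.9526596069336)
loop 1100 ((3.0566272735595703, 127.11228942871094), (37.15594482421875, 51.62114715576172), 81.89753723144531) [-0.0246  0.1121  0.0506] [0.0306 0.1485 0.0612]
4 x [0.0187, 0.0165, -0.002] [-0.0491, -0.0113, -0.1098]
```

```bash
python3 - <<'E'
from h import *
np.set_printoptions(precision=4,suppress=True)
A=cur();a=np.radians(25);c,s=np.cos(a),np.sin(a)
x=BR@[0,-s,-c];z=BR@[1,0,0];R=np.stack([x,np.cross(z,x),z],1)
pts=[(.004,.145,.085),(.004,.145,.062),(.003,.141,.036),(.002,.130,.018),(.001,.1195,.010)]
P=[T(R,bed(v)) for v in pts]
rows(A,P[0],5)
for i in range(4): rows(P[i],P[i+1],[2,3,3,2][i])
E
```

```text
5 x [0.0167, 0.0147, -0.0013] [-0.0389, -0.0075, -0.0873]
2 x [0.0104, 0.0049, 0.0] [0.0, 0.0, 0.0]
3 x [0.0084, 0.0025, -0.0003] [0.0, 0.0, 0.0]
3 x [0.007, -0.0008, -0.0003] [0.0, 0.0, 0.0]
2 x [0.0058, -0.0031, -0.0005] [0.0, 0.0, 0.0]
```

drive_tool --deltas '[[[0.0167, 0.0147, -0.0013], [-0.0389, -0.0075, -0.0873], 0], [[0.0167, 0.0147, -0.0013], [-0.0389, -0.0075, -0.0873], 0], [[0.0167, 0.0147, -0.0013], [-0.0389, -0.0075, -0.0873], 0], [[0.0167, 0.0147, -0.0013], [-0.0389, -0.0075, -0.0873], 0], [[0.0167, 0.0147, -0.0013], [-0.0389, -0.0075, -0.0873], 0], [[0, 0, 0], [0, 0, 0], 0], [[0, 0, 0], [0, 0, 0], 0]]' --squeeze 15

```text
time: 27.9
tcp_pos: [0.4552, 0.0475, 0.1758]
tcp_rot: [[0.499, 0.08, 0.863], [-0.093, 0.995, -0.038], [-0.862, -0.062, 0.504]]
ft_force: [-0.4, -0.2, -0.3]
grip_width: 0.008
```

```bash
python3 - <<'E'
from h import *
np.set_printoptions(precision=4,suppress=True)
A=cur();print(inbed(A[:3,3]),BR.T@A[:3,:3],readout.get_state()['grip_width'],readout.get_state()['ft_force'])
p,B=pinpose()
a=np.radians(25);c,s=np.cos(a),np.sin(a)
x=BR@[0,-s,-c];z=BR@[1,0,0];R=np.stack([x,np.cross(z,x),z],1)
rows(A,T(R,bed((.004,.145,.062))),3)
E
```

```text
[-0.0275  0.1011  0.1421] [[-0.0993  0.1358  0.9858]
 [-0.1578  0.976  -0.1503]
 [-0.9825 -0.1705 -0.0755]] 0.007568976949370847 [-0.3948 -0.1683 -0.3493]
head top 1123 [-0.0074  0.0929  0.1031] ((-7.577541351318359, 91.25662994384766), (20.539770126342773, 19.70779800415039), 83.06056213378906)
loop 1531 ((3.0846710205078125, 127.0624008178711), (37.70764923095703, 51.83737564086914), 81.8774185180664) [-0.0252  0.1121  0.0499] [0.0304 0.1487 0.0612]
3 x [0.0214, 0.0219, 0.0101] [-0.0407, -0.0392, -0.0899]
```

```bash
python3 - <<'E'
from h import *
np.set_printoptions(precision=3,suppress=True)
A=cur();print(np.array(readout.get_state()['q']))
for d in (25,15):
  a=np.radians(d);c,s=np.cos(a),np.sin(a)
  x=BR@[0,-s,-c];z=BR@[1,0,0];R=np.stack([x,np.cross(z,x),z],1)
  rows(A,T(R,bed((.004,.145,.095))),8)
E
```

```text
[ 0.052  0.034  2.267 -0.366  0.342  0.431]
8 x [0.0039, 0.0073, 0.0036] [-0.0155, -0.0147, -0.0336]
8 x [0.0044, 0.0069, 0.0037] [-0.0166, -0.0132, -0.0119]
```

```bash
cat >> h.py <<'E'
def pushT(v,tilt=20,lean=25):
    R0=bedR(YAW,np.radians(tilt)); a=np.radians(lean)
    x=R0@[0,-np.sin(a),-np.cos(a)];z=R0[:,0]; return T(np.stack([x,np.cross(z,x),z],1),bed(v))
E
python3 - <<'E'
from h import *
A=cur();rows(A,pushT((-.004,.145,.10)),8)
E
```

```text
8 x [0.003, 0.0069, 0.0032] [-0.0251, 0.0167, -0.036]
```

drive_tool --deltas '[[[0.003, 0.0069, 0.0032], [-0.0251, 0.0167, -0.036], 0], [[0.003, 0.0069, 0.0032], [-0.0251, 0.0167, -0.036], 0], [[0.003, 0.0069, 0.0032], [-0.0251, 0.0167, -0.036], 0], [[0.003, 0.0069, 0.0032], [-0.0251, 0.0167, -0.036], 0], [[0.003, 0.0069, 0.0032], [-0.0251, 0.0167, -0.036], 0], [[0.003, 0.0069, 0.0032], [-0.0251, 0.0167, -0.036], 0], [[0.003, 0.0069, 0.0032], [-0.0251, 0.0167, -0.036], 0], [[0.003, 0.0069, 0.0032], [-0.0251, 0.0167, -0.036], 0]]'

```text
time: 28.75
tcp_pos: [0.4921, 0.0959, 0.1547]
tcp_rot: [[0.36, 0.025, 0.933], [-0.379, 0.917, 0.121], [-0.853, -0.397, 0.339]]
ft_force: [0.2, 0.4, -0.6]
grip_width: 0.007
```

drive_tool --deltas '[[[0, 0, 0], [0, 0, 0], 0], [[0, 0, 0], [0, 0, 0], 0]]'

```text
time: 28.95
tcp_pos: [0.4918, 0.0956, 0.1545]
tcp_rot: [[0.361, 0.026, 0.932], [-0.378, 0.918, 0.121], [-0.852, -0.396, 0.341]]
ft_force: [-0.1, 0.2, 0.5]
grip_width: 0.004
```

```bash
python3 - <<'E'
from h import *
np.set_printoptions(precision=4,suppress=True)
A=cur();print(inbed(A[:3,3]),BR.T@A[:3,:3],np.array(readout.get_state()['q']))
p,B=pinpose()
pts=[(-.004,.145,.062),(-.004,.141,.036),(-.004,.130,.018),(-.004,.1195,.010)]
P=[A]+[pushT(v) for v in pts]
for i in range(4): rows(P[i],P[i+1],[4,4,4,3][i])
E
```

```text
[-0.0049  0.1441  0.1003] [[-0.2364 -0.1084  0.9656]
 [-0.4222  0.9065 -0.0016]
 [-0.8751 -0.408  -0.2601]] [ 0.4335  0.2886  2.0121 -0.7578  0.8037  0.9111]
loop 1684 ((3.2608814239501953, 127.9871826171875), (37.843605041503906, 52.27894592285156), 82.95907592773438) [-0.0247  0.112   0.0491] [0.0309 0.1495 0.0611]
4 x [0.0082, 0.0041, 0.0027] [-0.0002, -0.0005, -0.0001]
4 x [0.0061, 0.0017, 0.0017] [0.0, 0.0, 0.0]
4 x [0.0051, -0.0007, 0.0012] [0.0, 0.0, 0.0]
3 x [0.0038, -0.0021, 0.0007] [0.0, 0.0, 0.0]
```

drive_tool --deltas '[[[0.0082, 0.0041, 0.0027], [0, 0, 0], 0], [[0.0082, 0.0041, 0.0027], [0, 0, 0], 0], [[0.0082, 0.0041, 0.0027], [0, 0, 0], 0], [[0.0082, 0.0041, 0.0027], [0, 0, 0], 0], [[0.0061, 0.0017, 0.0017], [0, 0, 0], 0], [[0.0061, 0.0017, 0.0017], [0, 0, 0], 0], [[0, 0, 0], [0, 0, 0], 0]]'

```text
time: 29.7
tcp_pos: [0.5225, 0.0986, 0.1126]
tcp_rot: [[0.361, 0.026, 0.932], [-0.38, 0.917, 0.122], [-0.852, -0.398, 0.341]]
ft_force: [-0.7, 0.7, 1.1]
grip_width: 0.007
```

```bash
python3 - <<'E'
from h import *
np.set_printoptions(precision=4,suppress=True)
A=cur();print(inbed(A[:3,3]),BR.T@readout.get_state()['ft_force'])
p,B=pinpose()
P=[A]+[pushT(v) for v in [(-.004,.141,.036),(-.004,.130,.018),(-.004,.1195,.010)]]
for i in range(3): rows(P[i],P[i+1],[2,4,3][i])
E
```

```text
[-0.0036  0.143   0.0483] [0.1411 0.7724 1.1946]
loop 1880 ((-3.003103256225586, 152.48641967773438), (46.66560745239258, 32.208255767822266), 13.276028633117676) [-0.0221  0.1315  0.0405] [0.0233 0.17   0.0826]
2 x [0.0059, 0.0016, 0.0014] [-0.0001, -0.0006, 0.0006]
4 x [0.0051, -0.0007, 0.0012] [0.0, 0.0, 0.0]
3 x [0.0038, -0.0021, 0.0007] [0.0, 0.0, 0.0]
```

Contact is about 1 N, as expected. Continuing.

drive_tool --deltas '[[[0.0059, 0.0016, 0.0014], [0, 0, 0], 0], [[0.0059, 0.0016, 0.0014], [0, 0, 0], 0], [[0.0051, -0.0007, 0.0012], [0, 0, 0], 0], [[0.0051, -0.0007, 0.0012], [0, 0, 0], 0], [[0.0051, -0.0007, 0.0012], [0, 0, 0], 0], [[0.0051, -0.0007, 0.0012], [0, 0, 0], 0], [[0, 0, 0], [0, 0, 0], 0]]'

```text
time: 30.45
tcp_pos: [0.5413, 0.0872, 0.0881]
tcp_rot: [[0.362, 0.026, 0.932], [-0.38, 0.917, 0.122], [-0.851, -0.398, 0.341]]
ft_force: [0.1, 0.5, 0.4]
grip_width: 0.008
```

```bash
python3 - <<'E'
from h import *
np.set_printoptions(precision=4,suppress=True)
A=cur();print(inbed(A[:3,3]),BR.T@readout.get_state()['ft_force'])
rows(A,pushT((-.004,.1185,.010)),4)
E
```

```text
[-0.0037  0.1293  0.0183] [0.3926 0.452  0.2403]
4 x [0.003, -0.0016, 0.0005] [-0.0002, -0.0002, 0.0004]
```

drive_tool --deltas '[[[0.003, -0.0016, 0.0005], [0, 0, 0], 0], [[0.003, -0.0016, 0.0005], [0, 0, 0], 0], [[0.003, -0.0016, 0.0005], [0, 0, 0], 0], [[0.003, -0.0016, 0.0005], [0, 0, 0], 0], [[0, 0, 0], [0, 0, 0], 0]]'

```text
time: 30.95
tcp_pos: [0.5472, 0.0772, 0.0814]
tcp_rot: [[0.362, 0.026, 0.932], [-0.38, 0.917, 0.122], [-0.851, -0.398, 0.342]]
ft_force: [1.0, -0.0, 0.5]
grip_width: 0.006
```

drive_tool --deltas '[[[-0.01, 0.004, 0], [0, 0, 0], 0], [[-0.03, 0, 0], [0, 0, 0], 0], [[-0.045, 0, 0], [0, 0, 0], 0], [[-0.045, 0, 0], [0, 0, 0], 0], [[-0.02, 0, 0], [0, 0, 0], 0], [[0, 0, 0], [0, 0, 0], 0], [[0, 0, 0], [0, 0, 0], 0]]'

```text
time: 31.65
tcp_pos: [0.4928, 0.1387, 0.2078]
tcp_rot: [[0.363, 0.025, 0.931], [-0.378, 0.917, 0.123], [-0.851, -0.397, 0.343]]
ft_force: [0.5, -0.5, 0.2]
grip_width: 0.0
```

```bash
python3 - <<'E'
from h import *
np.set_printoptions(precision=4,suppress=True)
A=cur();print(inbed(A[:3,3]))
p,B=pinpose()
m=(np.abs(B[...,0])<.05)&(B[...,1]>.108)&(B[...,1]<.17)&(B[...,2]>-.02)&(B[...,2]<.1)
print('pts past bar end',m.sum(), np.median(B[m],0) if m.any() else 0)
m=(np.abs(B[...,0])<.05)&(B[...,1]>.07)&(B[...,1]<.13)&(B[...,2]>-.02)&(B[...,2]<.034)
print('below',m.sum(),B[m].min(0) if m.any() else 0,B[m].max(0) if m.any() else 0)
m=(np.abs(B[...,2]-.048)<.006)&(np.abs(B[...,0])<.03)&(B[...,1]>.03)&(B[...,1]<.07)
print('bar',cv2.minAreaRect((B[m][:,:2]*1000).astype(np.float32)))
for n in ('wrist','scene'):
  q=cap(n,n+'_end');print(n,[(t,round(d['score'],2),np.round(d['centre']),inbed(world(q,d['centre']))) for t in ['loop_bar','pin_head','pin_seat'] for d in spotter.tip_of(q,t)[:1]])
I=cap('wrist')['color'][60:360,170:470,::-1];cv2.imwrite('pics/end.png',cv2.convertScaleAbs(cv2.resize(I,None,fx=2,fy=2),alpha=1.4))
E
```

```text
[0.0311 0.1867 0.1401]
pts past bar end 1 [0.0087 0.108  0.0334]
below 853 [-0.0243  0.0819 -0.0024] [0.0288 0.108  0.034 ]
bar ((5.040386199951172, 40.356689453125), (19.533647537231445, 1.3985114097595215), 89.88201904296875)
wrist [('loop_bar', 0.92, array([323., 252.]), array([0.0031, 0.0899, 0.0047]))]
scene [('loop_bar', 0.79, array([103., 264.]), array([-0.2676, -0.307 ,  0.0942])), ('pin_head', 0.98, array([318., 220.]), array([0.0036, 0.081 , 0.0786])), ('pin_seat', 0.85, array([116., 250.]), array([-0.243 , -0.274 ,  0.1144]))]
```

```bash
python3 - <<'E'
from h import *
np.set_printoptions(precision=4,suppress=True)
for n in ('top','scene'):
    B=(cloud(cap(n))-SEAT)@BR
    m=(np.abs(B[...,2]-.048)<.006)&(np.abs(B[...,0])<.03)&(B[...,1]>-.065)&(B[...,1]<.075)
    print(n,'bar',m.sum(),cv2.minAreaRect((B[m][:,:2]*1000).astype(np.float32)))
    m=(np.abs(B[...,2]-.03)<.005)&(np.abs(B[...,0])<.04)&(np.abs(B[...,1])<.057)
    print('foam',m.sum(),np.median(B[m][:,2]),B[m].min(0),B[m].max(0))
    m=(np.abs(B[...,0])<.03)&(np.abs(B[...,1]-.088)<.025)&(B[...,2]>.097)&(B[...,2]<.112)
    print('head',m.sum(),np.median(B[m],0) if m.any() else 0)
finish_job()
E
```

```text
top bar 850 ((-0.5845422744750977, 4.981819152832031), (139.9591522216797, 27.810142517089844), 89.93305969238281)
foam 476 0.029865792280078268 [-0.0289 -0.0491  0.0251] [0.0262 0.0502 0.0346]
head 118 [-0.0049  0.0896  0.1036]
scene bar 359 ((1.7007818222045898, 4.8748321533203125), (139.123046875, 31.21859359741211), 89.75728607177734)
foam 353 0.02926132108723986 [-0.0251 -0.0527  0.025 ] [0.0286 0.0476 0.0301]
head 44 [0.0015 0.0837 0.1004]
the job is handed in; nothing more can be done
```

The job is handed in at about 32 s of the 72 s allowed. The foam is on the bed, the bar is closed over it, the pin is home and its loop is shut. `finish_job` gave no verdict, so what follows is my own measurement.

- **Foam:** it lies flat against both pegs. The last depth check put its top at about 30 mm above the bed and its length spanning roughly -50 to +50 mm, so it is centred.
- **Latch bar:** I swung it down by the knob until it met its end stop, which pushed back with 13 N. The last fit shows it level across the slope to within about 0.3 degrees.
- **Pin:** it went through both holes and pushed back with 7.6 N when seated. Its head top measures 103 mm above the bed, which is what a fully home pin should show.
- **Loop:** I pushed the cross bar past its over-centre point. The trained network then found it at (3, 90, 5) mm in the bed frame, directly below the pin, which means shut.

Three things did not go cleanly or do not agree:
- **Pin yaw on first release:** it turned about 21 degrees downslope, outside the 15 degree limit. I regripped it, turned it back past square and let go; it settled at about -7.5 degrees before I closed the loop.
- **Pin lean:** it leans slightly in its hole, roughly 0.1 rad, within the 0.2 rad allowed. The two last camera views put its head about 6 mm apart in each direction across the bed.
- **Loop check:** the scene camera's best guess for the loop was on the purple look-alike, so the shut reading rests on the wrist camera alone. I could not view the last picture because the viewer's limit was reached.

I did not re-measure the jars, tools or offcuts, but the arm never came near them.

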